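# Read the manometer's service tag and hang up the reader

## Robot

A 6-joint arm with a two-finger parallel gripper is mounted at the origin on the work surface. World frame = base frame: x ahead of the robot, y to its left, z up, the work surface at z = 0. Lengths are in m, angles in rad, forces in N, time in s.
With the tool pointing down it reaches from about 0.3 to 0.875 m from the base axis. Payload 6.4 kg.
Tool frame: the origin (TCP) lies at the very end of the fingers, on their centre line; the grasp point (between the pads) lies ctrl.grip_point_offset behind it (ctrl.grip_point_offset is the distance from the TCP to the grasp point, in m); z points along the fingers, x is the direction in which the jaws open and shut, and the axes are right-handed (so a half turn about z gives the same grasp; the last joint's range is limited). The gripper opens to 85 mm and grips with 20 to 120 N. Pads are 22 mm wide; open, the fingers measure 114 mm over their backs; the gripper's body (76 mm by 85 mm) begins 54 mm behind the grasp point. The pads swing forward as they close: fully open they stand 13 mm farther back than shut.
Start: joints at [1.093, 0.181, 1.607, -0, 1.354, -0.206], TCP at [0.154, 0.554, 0.231] pointing down, gripper open.
Joint ranges: [-2.99, 2.99], [-0.89, 2.07], [0.3, 2.58], [-1.14, 4.28], [0, 2.63], [-3.12, 3.12]. Speed limits (rad/s): [2.57, 2.57, 3.01, 3.14, 3.14, 3.14].

## Interface

Orientations are given as a unit quaternion [w, x, y, z].
In Python, from bench import get_obs, viewer, workorder, ctrl gives the robot as it stands. The module is installed in compiled form; this text tells all that it offers.
- The arm moves only by the tool move_arm, never from a script. Its argument "increments" is a list of rows, each an object of numbers: "tx", "ty", "tz": the shift along the tool's x, y, z in m; "turn": the turn about the tool's z in degrees. A call has 1 to 20 rows; each row is the pose to reach, as a shift and turn from the pose commanded when the call began, along the tool's axes at that moment; what a row does not reach only later rows make up. A row lasts 1/12 s, in which the tool goes at most 41.7 mm and 7.16 degrees, less where a joint would pass 70% of its speed; a pose out of reach is approached as far as the arm can. A call with a gripper value outside its range is refused whole. "gripper" is the opening, from 0 (shut) to 1 (fully open), set as the call begins (left out, the last holds). The fingers move at their own pace and stop on an object; the grip force is fixed at half the most. Time passes only in rows, so rows that repeat a pose let the fingers close. It gives the time, the measured TCP pose, the force and the opening at its end, in the units of the state.
- get_obs(): the state, without advancing time (a new reading comes with each control period).
- viewer.camera(name): name is "side" or "top" or "wrist"; returns (picture, depth): 420x560x3 uint8, red, green, blue; 420x560 float32, m along the optical axis (not along the pixel's ray), 0 where there is no reading.
- viewer.get_calibration(name): a dict with "intrinsics" (3x3 intrinsics, pixels), "origin" and "attitude" of the camera in the world. Camera axes: x right, y up, looking along -z (the intrinsics and any distortion apply to the point x, -y, -z); pixel columns grow to the right and rows downward; lengths in m; the calibration is good to about 2 mm. A picture is of the moment at which its call begins: read the wrist's pose just before it. get_calibration takes no time and is no camera call; for the wrist camera it gives the pose at the moment of the call.
- workorder.hand_in(): hands the job in, once; it reports no verdict.
The state is a dict: "time_s": time; "q": joint angles; "dq": joint speeds; "joint_efforts": joint torques, N m; "eef_pos": TCP position; "eef_rot": TCP orientation; "wrist_force": force on the tool from outside, world axes, zero at the start; "torque": the same for the moment, N m; "opening": opening from 0.0 (shut) to 1.0 (fully open).
Only numpy, scipy, OpenCV 4.12 (cv2) and the standard library are available. Lean on these libraries where they do the work, as an engineer would, in place of code of your own. Each camera call takes 0.05 s, during which the arm holds its last target.

## Task

Take the tag reader out of its desk stand and set its sprung nose squarely on the middle of the round steel tag on the manometer's sloping foot, pressing gently until the nose has gone about half-way in, and hold it steady like that for two seconds. Then hang the reader by its side loop on the hook and let go. Do not bump the manometer, and leave the tin, lens, tweezers and valve where they are.

Things in the scene. Friction and masses are not known exactly. Their poses are not given: they have to be found in the camera images.
- reader: Pen-like black tag reader, 0.15 kg, nose down in the stand at the start. Own z: from nose to tail; origin on its axis at the housing's lower end, where the nose comes out. Round housing, radius 10.5 to 12.5 mm, z 0 to 50 mm; flange radius 20 mm, z 50 to 56; flat-sided grip block 22 mm (x) by 26 mm (y), z 56 to 138 (tail end): grip it from above across y. Steel hanging loop on the +x side.
- nose_tip (a point): Centre of the flat round end (13 mm across) of the reader's sprung steel nose. With the nose out it lies on the reader's axis 14 mm beyond the origin (z = -14 mm).
- nose (a joint): How far the sprung nose is pushed into the reader: 0 fully out, 0.009 m fully in. It yields from about 2.1 N and takes about 3.7 N half-way, 5.3 N fully in; any more pushes on the hard stop.
- loop (a point): Underside of the top bar of the reader's hanging loop (reader x = 26, z = 118.5 mm): this rests on the hook. The loop is 7 mm steel wire in the reader's xz plane, open along y; opening x = 11 to 36.5 mm, z = 63.5 to 118.5 mm (its top narrows to x = 16 to 31 mm).
- stand: Fixed grey stand: upright tube, outer radius 26 mm, inner radius 16.5 mm, top 80 mm above the desk, on a round foot of radius 45 mm and 8 mm thick. Origin at the centre of its underside. The reader's flange rests on the tube's top; lift it out straight up by at least 75 mm.
- tag_seat: Round seat of the steel tag on the manometer's sloping foot plate, on the side away from the column. Origin on the seat, about 68 mm above the desk; own z is the outward normal, 35 degrees from vertical. The tag, a flat-ended round steel button 18 mm across, stands on it along z. Its end is 4 to 16 mm out from the origin, each time different and not reported: find it by touch.
- platter (a joint): Angle of the turntable (rad, counterclockwise from above). It turns freely against light friction, carrying manometer and tag; at 0 the tag faces straight towards -x.
- manometer: Chrome frame with an upright empty glass column on the turntable's platter. Origin on the turntable's axis at the platter's top, 30 mm above the desk; the column stands 30 mm from it along own +x: 56 mm wide along y, 16 mm thick, its top 340 mm above the desk. The sloping foot plate is on the -x side. The steel platter has a radius of 100 mm.
- hook: Fixed hook stand; origin on the desk under the lowest part of the prong. The prong, 7 mm steel wire, runs in own plane y = 0 from the post (x = +75 mm, 12 mm thick, 222 mm high) to the free upturned tip at x = -42 mm; wire centre 210 mm high from x = +20 to -20, 226 mm at the tip. A loop goes on over the tip, moving along +x. Foot plate x = -50 to 110 mm, 90 mm wide, 12 mm thick.
- hook_seat (a point): Top of the prong at its lowest part, where the loop's top bar should rest (213.5 mm above the desk); its x axis is the hook's.
- tin: Round aluminium tin box, 71 mm across, 42 mm high; origin at the centre of its underside. Leave alone.
- lens: Pale glass dial lens, a disc 56 mm across, 6 mm thick, flat on the desk. Leave alone.
- tweezers: Steel tweezers, 137 mm long along own x, 14 mm wide, 6 mm high, flat on the desk. Leave alone.
- valve: Small brass air release valve, 22 mm across, 28 mm high, standing on the desk. Leave alone.
There are look-alikes about, which are no part of the job. There is more than one size of the hook; the job needs the smallest.

How it is judged:
By the outcome, as a careful person would: the job done as asked, in the order asked, and still so for the second after the job is handed in, with the robot touching nothing.
It also fails if it takes over 61 s, if anything falls off the work surface, if the arm or the gripper's body presses on something with over 40 N, if the wrist force passes 120 N, or if a joint passes its speed limit or range.

## Working session

There is one attempt and no reset: what is moved stays moved. The work goes in short steps, Python scripts to look and compute and a tool call to move; the robot and the scene stay as the last step left them, time stands still between calls to the robot, and variables do not carry over. Pictures are saved under pics/ and viewed, and the job is handed in when it is done.

Besides the shell and the picture viewer there is one more tool, called after "Call:" as name([rows], argument=value, ...), one row to a line, values as JSON. move_arm: Moves the arm, as the interface text tells. Its arguments: {"type":"object","properties":{"increments":{"type":"array"},"gripper":{"type":"number"}},"required":["increments"]}

```bash
mkdir -p pics; cat > h.py <<'E'
import numpy as np, cv2
from bench import get_obs, viewer, workorder, ctrl
E
python3 - <<'E'
from h import *
print(get_obs(), ctrl.grip_point_offset)
for n in("side","top","wrist"):
    c=viewer.get_calibration(n); print(n,c)
    p,d=viewer.camera(n); cv2.imwrite(f"pics/a_{n}.png",p[...,::-1]); np.save(f"a_{n}.npy",d); np.save(f"ac_{n}.npy",c,allow_pickle=True)
E
```

```text
{'time_s': 0.0, 'q': array([ 1.09270177e+00,  1.81533302e-01,  1.60800146e+00, -7.60028080e-06,
        1.35375104e+00, -2.06286438e-01]), 'dq': array([ 0.0003037 ,  0.00061693,  0.0007829 ,  0.00185246, -0.00058832,
       -0.00051726]), 'joint_efforts': array([ 8.84040364e-04, -4.44853735e+01, -3.51351464e+01, -1.22953843e-04,
        8.64806701e-03, -1.27893642e-07]), 'eef_pos': array([0.15409933, 0.55341191, 0.23039164]), 'eef_rot': array([ 3.66395828e-04,  7.96389075e-01,  6.04784032e-01, -7.63186959e-04]), 'wrist_force': array([ 0.91825213,  0.08678698, -0.34849537]), 'torque': array([-0.00660705, -0.01236306,  0.01019828]), 'opening': 0.99849538826463} 0.0187
side {'intrinsics': array([[515.81943849,   0.        , 276.35760597],
       [  0.        , 515.81943849, 208.8036972 ],
       [  0.        ,   0.        ,   1.        ]]), 'origin': array([ 0.21383885, -0.84791447,  0.92215851]), 'attitude': array([ 0.89252209,  0.43258675, -0.06156862, -0.11172434])}
top {'intrinsics': array([[458.21119693,   0.        , 282.12414849],
       [  0.        , 458.21119693, 205.75703083],
       [  0.        ,   0.        ,   1.        ]]), 'origin': array([0.32436471, 0.08425375, 1.45624713]), 'attitude': array([-0.70561663, -0.03717888,  0.03962014,  0.70650771])}
wrist {'intrinsics': array([[326.62591049,   0.        , 285.22278912],
       [  0.        , 326.62591049, 211.99056062],
       [  0.        ,   0.        ,   1.        ]]), 'origin': array([0.08381052, 0.57390927, 0.37423917]), 'attitude': array([ 0.7877221 , -0.11473577, -0.08557953,  0.59917088])}
```

View pics/a_side.png

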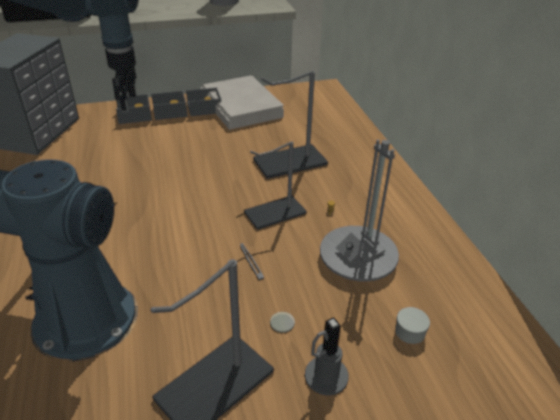

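View pics/a_top.png

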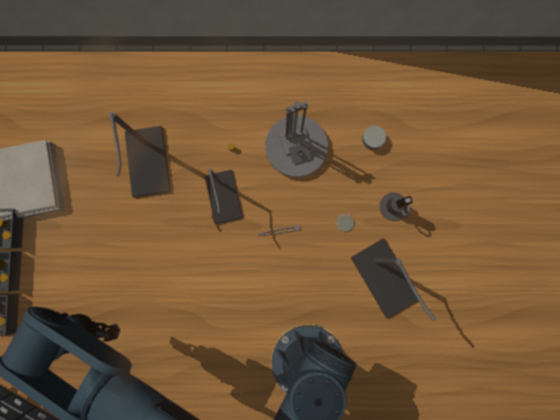

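View pics/a_wrist.png

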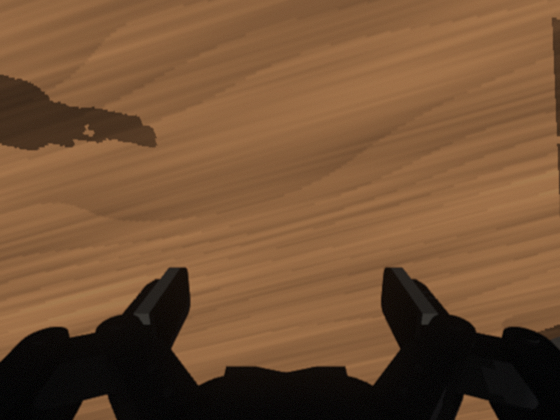

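The side view shows the reader in its stand at (330,340), the manometer at (360,250) and three hooks. The smallest hook's foot is at (275,212). In the top view these are at (400,205), (298,147) and (222,195). Next I'll take zoomed crops and depth points.

```bash
cat >> h.py <<'E'
from scipy.spatial.transform import Rotation as Ro
def RR(q): return Ro.from_quat([q[1],q[2],q[3],q[0]]).as_matrix()
def cal(n,f=None): return np.load(f,allow_pickle=True).item() if f else viewer.get_calibration(n)
def cloud(d,c):
    K=c["intrinsics"];h,w=d.shape;u,v=np.meshgrid(np.arange(w),np.arange(h))
    P=np.stack([(u-K[0,2])/K[0,0]*d,-(v-K[1,2])/K[1,1]*d,-d],-1)
    P=P@RR(c["attitude"]).T+c["origin"]; P[d<=0]=np.nan; return P
def ray(c,u,v,z):
    K=c["intrinsics"];r=RR(c["attitude"])@np.array([(u-K[0,2])/K[0,0],-(v-K[1,2])/K[1,1],-1])
    return c["origin"]+r*(z-c["origin"][2])/r[2]
def proj(c,p):
    K=c["intrinsics"];q=RR(c["attitude"]).T@(np.asarray(p)-c["origin"])
    return np.array([K[0,0]*q[0]/-q[2]+K[0,2],K[1,1]*-q[1]/-q[2]+K[1,2]])
def crop(p,u,v,r,name,s=5):
    q=p[max(0,v-r):v+r,max(0,u-r):u+r]; cv2.imwrite(f"pics/{name}.png",cv2.resize(q,None,fx=s,fy=s,interpolation=cv2.INTER_CUBIC))
E
python3 - <<'E'
from h import *
t=cv2.imread("pics/a_top.png");s=cv2.imread("pics/a_side.png")
A=np.hstack([cv2.resize(t[v-35:v+35,u-35:u+35],(260,260),interpolation=2) for u,v in((400,205),(298,140),(222,197))])
B=np.hstack([cv2.resize(s[v-65:v+65,u-65:u+65],(260,260),interpolation=2) for u,v in((330,345),(365,215),(280,185))])
cv2.imwrite("pics/b.png",np.vstack([A,B]))
P=cloud(np.load("a_top.npy"),cal(0,"ac_top.npy"))
def pr(u0,u1,v0,v1,z0,z1):
    q=P[v0:v1,u0:u1].reshape(-1,3);q=q[(q[:,2]>z0)&(q[:,2]<z1)];print(len(q),np.round(np.r_[q.mean(0),q.min(0),q.max(0)],4) if len(q) else "")
    return q
print("desk");pr(300,340,200,260,-.1,.1)
print("reader");pr(370,430,175,235,.1,.3);pr(370,430,175,235,.06,.1);pr(370,430,175,235,.004,.03)
print("platter");pr(255,340,90,190,.02,.04);pr(255,340,90,190,.045,.14);pr(255,340,90,190,.3,.4)
print("hook");pr(195,250,160,230,.19,.3);pr(195,250,160,230,.006,.02)
E
```

```text
desk
2397 [ 0.4073 -0.0395  0.0017  0.3139 -0.1034 -0.0111  0.5024  0.0231  0.0112]
reader
164 [ 0.4731 -0.2738  0.1511  0.4396 -0.2889  0.1005  0.4926 -0.2611  0.1759]
172 [ 0.477  -0.2673  0.0832  0.4445 -0.2948  0.0601  0.507  -0.2491  0.0994]
956 [ 0.4861 -0.2877  0.0071  0.3921 -0.3926  0.004   0.5819 -0.199   0.0289]
platter
2075 [ 0.6635  0.0327  0.0316  0.5733 -0.064   0.0206  0.773   0.1303  0.04  ]
563 [ 0.6682  0.0331  0.067   0.6158 -0.0085  0.045   0.7316  0.0856  0.1398]
174 [0.7    0.0428 0.328  0.6871 0.0161 0.3025 0.7154 0.07   0.346 ]
hook
126 [0.5062 0.2643 0.2195 0.4413 0.2467 0.2013 0.5634 0.2819 0.2346]
1443 [0.5127 0.2644 0.0127 0.4087 0.1841 0.006  0.6309 0.3584 0.02  ]
```

View pics/b.png

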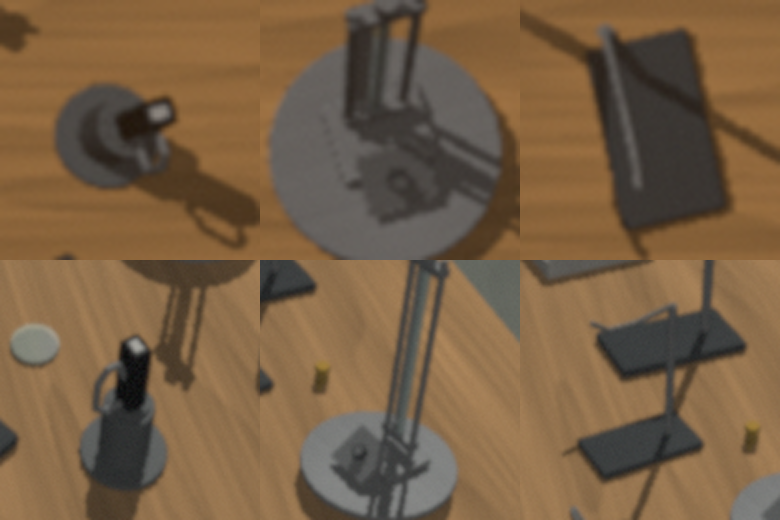

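```bash
python3 - <<'E'
from h import *
c=cal(0,"ac_top.npy"); s=cal(0,"ac_side.npy")
f=70/260
print("stand",ray(c,365+112*f,170+135*f,.008),"tail",ray(c,365+148*f,170+116*f,.168))
S=lambda i,a,b:( (330,365,280)[i]-65+a/2,(345,215,185)[i]-65+b/2)
print("side stand",ray(s,*S(0,123,450-260),.008),"tail",ray(s,*S(0,134,345-260),.168))
# reader top points
for n in("top","side"):
    d=np.load(f"a_{n}.npy");P=cloud(d,cal(0,f"ac_{n}.npy"));im=cv2.imread(f"pics/a_{n}.png")
    m=(P[...,2]>.1)&(P[...,2]<.19)&(np.hypot(P[...,0]-.475,P[...,1]+.27)<.06)
    vv,uu=np.nonzero(m)
    for a in np.c_[uu,vv,P[m].round(3)*1000,im[m].sum(1)][::4]: print(a.astype(int),end=" ")
    print()
E
```

```text
stand [ 0.48008352 -0.28048796  0.008     ] tail [ 0.47742974 -0.26809261  0.168     ]
side stand [ 0.48019102 -0.2802591   0.008     ] tail [ 0.47991327 -0.27630515  0.168     ]
[ 407  196  492 -274  170  215] [ 411  196  492 -286  168  262] [ 406  197  490 -272  166  165] [ 410  197  490 -284  165  156] [ 403  198  486 -262  171  114] [ 407  198  487 -275  168  258] [ 411  198  486 -285  170  195] [ 402  199  485 -262  161   89] [ 406  199  484 -271  169  334] [ 410  199  484 -282  170  252] [ 398  200  487 -263  115  112] [ 402  200  483 -264  154   68] [ 406  200  481 -271  171  368] [ 410  200  480 -282  172  278] [ 398  201  484 -262  117   84] [ 402  201  480 -264  154   74] [ 406  201  478 -271  169  338] [ 410  201  478 -281  173  230] [ 398  202  481 -262  116   74] [ 402  202  478 -265  148   77] [ 406  202  475 -272  167  231] [ 410  202  475 -282  171  141] [ 398  203  479 -263  111   68] [ 402  203  474 -265  150   79] [ 406  203  472 -271  168  121] [ 410  203  472 -282  169  161] [ 401  204  473 -265  139   70] [ 405  204  470 -268  168   87] [ 398  205  474 -265  104
[... 4523 characters left out ...]
35  346  485 -290  115   51] [ 312  347  439 -290  125  211] [ 325  347  471 -278  101   48] [ 329  347  474 -289  114   54] [ 333  347  483 -287  108   60] [ 337  347  491 -288  107  141] [ 326  348  471 -283  104   36] [ 330  348  475 -291  113   36] [ 334  348  485 -289  107   46] [ 311  349  439 -286  115  246] [ 326  349  471 -284  102   60] [ 330  349  475 -292  110   54] [ 334  349  485 -290  105   48] [ 312  350  440 -289  116  196] [ 329  350  473 -292  109   48] [ 333  350  483 -289  102   59] [ 312  351  441 -288  110  199] [ 330  351  476 -292  104   42] [ 311  352  440 -286  105  241] [ 311  353  439 -287  104  243] [ 311  354  439 -288  101  250] [ 312  355  441 -290  101  240]
```

```bash
cat >> h.py <<'E'
def tool(dp,yaw_to=None):
    """world delta -> tool-axes shift, turn needed"""
    o=get_obs();R=RR(o["eef_rot"]);y=np.degrees(np.arctan2(R[1,0],R[0,0]))
    print("pos",o["eef_pos"].round(4),"yaw",y.round(2),"t",o["time_s"],"F",o["wrist_force"].round(2),"open",round(o["opening"],3),"q",o["q"].round(2))
    t=R.T@np.asarray(dp,float);print("tool shift",t.round(4), "turn", None if yaw_to is None else round((y-yaw_to+180)%360-180,2))
E
python3 - <<'E'
from h import *
c=cal("wrist");print("cam axis",-RR(c["attitude"])[:,2],"up",RR(c["attitude"])[:,1])
for n in("top","side"):
    d=np.load(f"a_{n}.npy");P=cloud(d,cal(0,f"ac_{n}.npy"))
    for (x0,x1,y0,y1) in ((.2,.46,-.45,-.15),(.55,.85,-.1,.15),(.4,.65,.2,.36),(.4,.75,.38,.6)):
        m=(P[...,0]>x0)&(P[...,0]<x1)&(P[...,1]>y0)&(P[...,1]<y1); q=P[m]
        print(n,(x0,y0),"zmax",np.sort(q[:,2])[-8:].round(3),q[np.argmax(q[:,2])].round(3))
tool((.28,-.40,.17),12)
E
```

```text
cam axis [ 0.27241937 -0.07801136 -0.9590109 ] up [-0.92429226  0.25571802 -0.28335864]
top (0.2, -0.45) zmax [0.307 0.308 0.308 0.308 0.308 0.308 0.309 0.313] [ 0.311 -0.209  0.313]
top (0.55, -0.1) zmax [0.344 0.344 0.344 0.345 0.345 0.345 0.346 0.346] [0.701 0.045 0.346]
top (0.4, 0.2) zmax [0.228 0.23  0.23  0.231 0.231 0.231 0.232 0.235] [0.444 0.249 0.235]
top (0.4, 0.38) zmax [0.312 0.313 0.313 0.314 0.314 0.314 0.314 0.316] [0.532 0.491 0.316]
side (0.2, -0.45) zmax [0.307 0.307 0.307 0.307 0.307 0.308 0.308 0.309] [ 0.305 -0.218  0.309]
side (0.55, -0.1) zmax [0.341 0.341 0.341 0.342 0.342 0.342 0.342 0.342] [0.704 0.044 0.342]
side (0.4, 0.2) zmax [0.227 0.227 0.227 0.227 0.229 0.229 0.231 0.232] [0.439 0.242 0.232]
side (0.4, 0.38) zmax [0.309 0.309 0.31  0.311 0.312 0.312 0.313 0.313] [0.528 0.485 0.313]
pos [0.1541 0.5535 0.2306] yaw 74.43 t 0.15 F [-0.87 -0.46 -0.01] open 0.999 q [ 1.09  0.18  1.61  0.    1.35 -0.21]
tool shift [-0.3104  0.3771 -0.1697] turn 62.43
```

```bash
python3 - <<'E'
from h import *
tool((.3,-.45,.17),90)
E
```

```text
pos [0.1541 0.5535 0.2306] yaw 74.43 t 0.15 F [-0.87 -0.46 -0.01] open 0.999 q [ 1.09  0.18  1.61  0.    1.35 -0.21]
tool shift [-0.3532  0.4097 -0.1697] turn -15.57
```

Call:
move_arm([
  {"tx": -0.03, "ty": 0.03, "tz": -0.015},
  {"tx": -0.055, "ty": 0.06, "tz": -0.03, "turn": -2},
  {"tx": -0.08, "ty": 0.09, "tz": -0.045, "turn": -4},
  {"tx": -0.105, "ty": 0.12, "tz": -0.06, "turn": -6},
  {"tx": -0.13, "ty": 0.15, "tz": -0.075, "turn": -8},
  {"tx": -0.155, "ty": 0.18, "tz": -0.09, "turn": -10},
  {"tx": -0.18, "ty": 0.21, "tz": -0.105, "turn": -12},
  {"tx": -0.205, "ty": 0.24, "tz": -0.12, "turn": -14},
  {"tx": -0.23, "ty": 0.27, "tz": -0.135, "turn": -15.6},
  {"tx": -0.255, "ty": 0.3, "tz": -0.15, "turn": -15.6},
  {"tx": -0.28, "ty": 0.33, "tz": -0.17, "turn": -15.6},
  {"tx": -0.305, "ty": 0.36, "tz": -0.17, "turn": -15.6},
  {"tx": -0.33, "ty": 0.385, "tz": -0.17, "turn": -15.6},
  {"tx": -0.353, "ty": 0.41, "tz": -0.17, "turn": -15.6},
  {"tx": -0.353, "ty": 0.41, "tz": -0.17, "turn": -15.6},
  {"tx": -0.353, "ty": 0.41, "tz": -0.17, "turn": -15.6},
])

```text
validation failed for argument at $.in...
```

```bash
cat >> h.py <<'E'
def snap(n,tag):
    c=viewer.get_calibration(n);p,d=viewer.camera(n);cv2.imwrite(f"pics/{tag}.png",p[...,::-1]);np.save(tag+".npy",d);np.save(tag+"_c.npy",c,allow_pickle=True);return p,d,c
E
python3 - <<'E'
from h import *
snap("wrist","c1"); tool((0,0,0))
E
```

```text
pos [0.1542 0.5536 0.2307] yaw 74.42 t 0.2 F [ 0.18 -0.28  0.5 ] open 1.001 q [ 1.09  0.18  1.61  0.    1.35 -0.21]
tool shift [0. 0. 0.] turn None
```

View pics/c1.png

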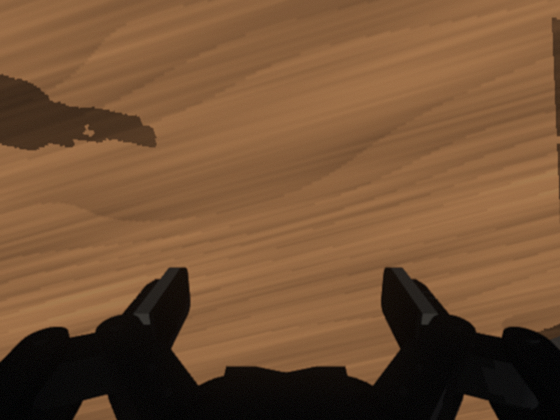

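The arm has not moved because the call was refused. The first row had no "turn", so I'll give every key in every row.

Call:
move_arm([
  {"tx": -0.03, "ty": 0.03, "tz": -0.015, "turn": 0},
  {"tx": -0.055, "ty": 0.06, "tz": -0.03, "turn": -2},
  {"tx": -0.08, "ty": 0.09, "tz": -0.045, "turn": -4},
  {"tx": -0.105, "ty": 0.12, "tz": -0.06, "turn": -6},
  {"tx": -0.13, "ty": 0.15, "tz": -0.075, "turn": -8},
  {"tx": -0.155, "ty": 0.18, "tz": -0.09, "turn": -10},
  {"tx": -0.18, "ty": 0.21, "tz": -0.105, "turn": -12},
  {"tx": -0.205, "ty": 0.24, "tz": -0.12, "turn": -14},
  {"tx": -0.23, "ty": 0.27, "tz": -0.135, "turn": -15.6},
  {"tx": -0.255, "ty": 0.3, "tz": -0.15, "turn": -15.6},
  {"tx": -0.28, "ty": 0.33, "tz": -0.17, "turn": -15.6},
  {"tx": -0.305, "ty": 0.36, "tz": -0.17, "turn": -15.6},
  {"tx": -0.33, "ty": 0.385, "tz": -0.17, "turn": -15.6},
  {"tx": -0.353, "ty": 0.41, "tz": -0.17, "turn": -15.6},
  {"tx": -0.353, "ty": 0.41, "tz": -0.17, "turn": -15.6},
  {"tx": -0.353, "ty": 0.41, "tz": -0.17, "turn": -15.6},
])

```text
time_s: 1.53
eef_pos: [0.4549, 0.1024, 0.4007]
eef_rot: [-0.001, 0.708, 0.706, -0.0]
wrist_force: [-0.8, 0.5, -0.3]
opening: 1.0
```

```bash
python3 - <<'E'
from h import *
snap("wrist","c2"); tool((0,0,0))
E
```

```text
pos [0.4544 0.1036 0.4009] yaw 89.93 t 1.5833 F [-1.23 -0.16 -0.35] open 0.993 q [-0.03 -0.16  1.62  0.    1.69 -1.6 ]
tool shift [0. 0. 0.] turn None
```

View pics/c2.png

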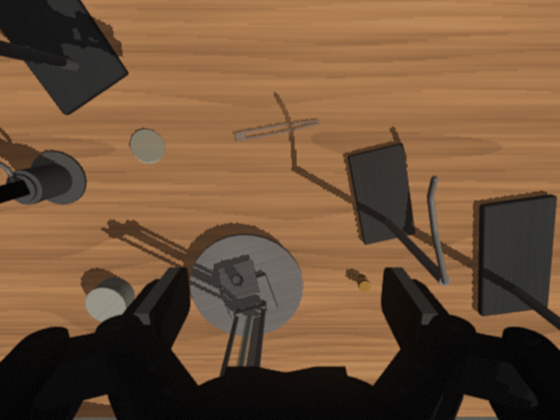

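The picture shows the tag at (237,280) on the plate, the platter centred near (246,283) and the small hook's foot at (383,193) with its prong from (443,283) to (433,180). Next step is measuring them.

```bash
python3 - <<'E'
from h import *
im=cv2.imread("pics/c2.png");d=np.load("c2.npy");c=cal(0,"c2_c.npy");P=cloud(d,c)
A=cv2.resize(im[225:325,185:310],None,fx=6,fy=6,interpolation=2);cv2.imwrite("pics/c2z.png",A)
cv2.imwrite("pics/c2h.png",cv2.resize(im[130:300,340:460],None,fx=3.4,fy=3.4,interpolation=2))
# platter circle fit from depth z~.03 boundary
m=((P[...,2]>.02)&(P[...,2]<.2)&(np.hypot(P[...,0]-.665,P[...,1]-.033)<.14)).astype(np.uint8)
cn=max(cv2.findContours(m,0,1)[0],key=cv2.contourArea)[:,0]
pts=np.array([ray(c,u,v,.028) for u,v in cn])[:,:2]
from scipy.optimize import least_squares
f=least_squares(lambda p:np.hypot(*(pts-p[:2]).T)-.1,[.665,.033],loss="soft_l1",f_scale=.002);print("platter",f.x,np.abs(f.fun).mean(), np.median(f.fun))
g=(P[...,2]>.045)&(P[...,2]<.12)&(np.hypot(P[...,0]-.62,P[...,1]-.02)<.08)
q=P[g];print(len(q),q.mean(0))
s=P[180:320,180:310];print("desk z",np.nanmedian(P[150:170,200:300,2]))
E
```

```text
platter [0.67726193 0.03321711] 0.01840732276931932 0.004896090150510429
1392 [0.6519261  0.02914571 0.06367737]
desk z 0.0008625700007295345
```

View pics/c2z.png

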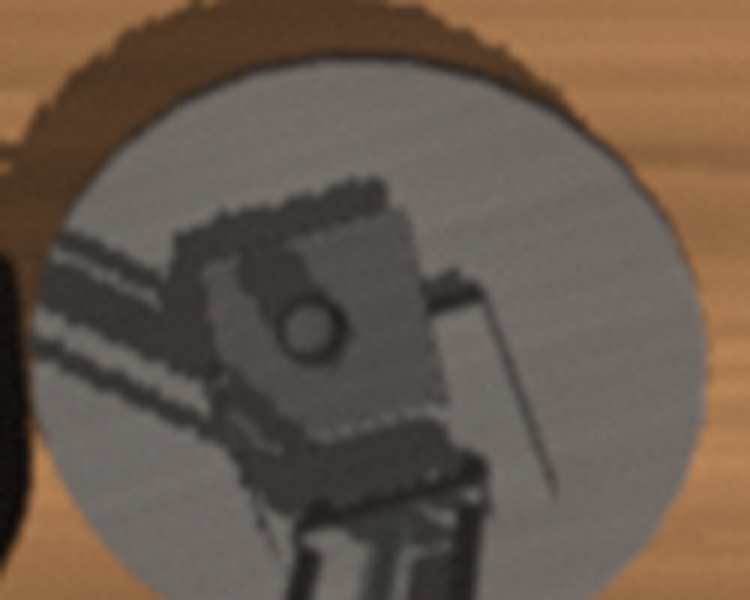

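View pics/c2h.png

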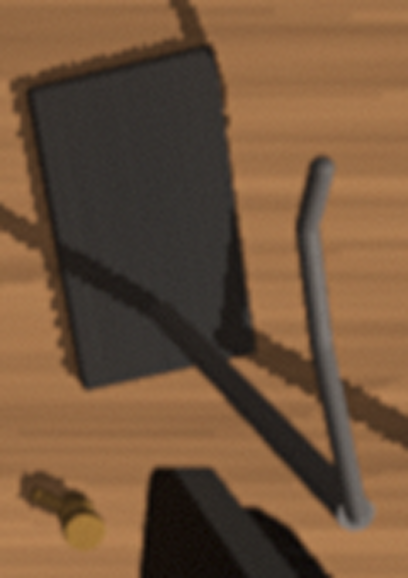

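```bash
python3 - <<'E'
from h import *
from scipy.optimize import least_squares
d=np.load("c2.npy");c=cal(0,"c2_c.npy");P=cloud(d,c)
Z=lambda a,b:(185+a/6-.5,225+b/6-.5)
pts=np.array([ray(c,*Z(*p),.03)[:2] for p in((33,330),(370,58),(707,360),(600,135),(130,150),(672,250),(60,220))])
f=least_squares(lambda p:np.hypot(*(pts-p[:2]).T)-p[2],[.665,.033,.1]);print("platter",f.x,f.fun.round(4))
# plate plane
q=[]
for a in range(355,405,4):
    for b in range(240,400,4):
        u,v=Z(a,b);q.append(P[int(round(v)),int(round(u))])
for a in range(230,400,4):
    for b in range(370,400,4):
        u,v=Z(a,b); 
q=np.array(q);m=q.mean(0);w=np.linalg.svd(q-m)[2][2];w*=np.sign(w[2]);print("plane",m,w,"tilt",np.degrees(np.arccos(w[2])),"psi",np.degrees(np.arctan2(-w[1],-w[0])))
for nm,p in(("tagtop",(311,329)),("base?",(318,333))):
    for z in(.07,.075,.08): print(nm,z,ray(c,*Z(*p),z).round(4))
u,v=Z(311,329);print("depth tag",P[int(v)-1:int(v)+3,int(u)-1:int(u)+3].reshape(-1,3).mean(0))
# column top from top & side
Q=[]
for n in("top","side"):
    Pt=cloud(np.load(f"a_{n}.npy"),cal(0,f"ac_{n}.npy"));k=(Pt[...,2]>.325)&(np.hypot(Pt[...,0]-.7,Pt[...,1]-.04)<.06);z=Pt[k];mm=z.mean(0);e=np.linalg.svd((z-mm)[:,:2])[2][0];print(n,len(z),mm,"yaxis dir",np.degrees(np.arctan2(e[1],e[0])), z.min(0),z.max(0))
# hook
H=lambda a,b:(340+a/3.4-.5,130+b/3.4-.5)
for nm,p,z in(("tip",(322,163),.226),("bend",(309,228),.21),("post",(350,515),.222),("postlow",(336,400),.21)): print(nm,ray(c,*H(*p),z).round(4))
for p in((33,90),(212,47),(250,350),(88,387)): print("foot",ray(c,*H(*p),.012).round(4))
E
```

```text
platter [0.67028466 0.03385624 0.09861651] [ 0.0002 -0.0002  0.0002  0.0024 -0.0021 -0.002   0.0014]Traceback (most recent call last):
  File "<stdin>", line 15, in <module>
    u, s, vh = gufunc(a, signature=signature)
               ~~~~~~^^^^^^^^^^^^^^^^^^^^^^^^
    raise LinAlgError("SVD did not converge")
numpy.linalg.LinAlgError: SVD did not converge
```

```bash
python3 - <<'E'
from h import *
d=np.load("c2.npy");c=cal(0,"c2_c.npy");P=cloud(d,c)
Z=lambda a,b:(185+a/6-.5,225+b/6-.5)
q=[]
for u in range(185+355//6,185+410//6):
    for v in range(225+235//6,225+400//6): q.append(P[v,u])
q=np.array(q);q=q[np.isfinite(q[:,0])];m=np.median(q,0);q=q[np.abs(q-m).max(1)<.04];m=q.mean(0);w=np.linalg.svd(q-m)[2][2];w*=np.sign(w[2]);print(len(q),"plane",m,w,"tilt",np.degrees(np.arccos(w[2])),"psi",np.degrees(np.arctan2(-w[1],-w[0])))
for nm,p in(("tagtop",(311,329)),("base?",(318,333))):
    for z in(.07,.075,.08): print(nm,z,ray(c,*Z(*p),z).round(4))
u,v=Z(311,329);print("depth tag",np.nanmean(P[int(v)-1:int(v)+3,int(u)-1:int(u)+3].reshape(-1,3),0))
for n in("top","side"):
    Pt=cloud(np.load(f"a_{n}.npy"),cal(0,f"ac_{n}.npy"));k=(Pt[...,2]>.325)&(np.hypot(Pt[...,0]-.7,Pt[...,1]-.04)<.06);z=Pt[k];mm=z.mean(0);e=np.linalg.svd((z-mm)[:,:2])[2][0];print(n,len(z),mm,"yaxis dir",np.degrees(np.arctan2(e[1],e[0])), z.min(0),z.max(0))
H=lambda a,b:(340+a/3.4-.5,130+b/3.4-.5)
for nm,p,z in(("tip",(322,163),.226),("bend",(309,228),.21),("post",(350,515),.222),("postlow",(336,400),.21)): print(nm,ray(c,*H(*p),z).round(4))
for p in((33,90),(212,47),(250,350),(88,387)): print("foot",ray(c,*H(*p),.012).round(4))
E
```

```text
242 plane [0.63616195 0.04134786 0.05886933] [-0.54597804 -0.17651991  0.81899249] tilt 35.01593480708494 psi 17.916514858704495
tagtop 0.07 [0.6346 0.0238 0.07  ]
tagtop 0.075 [0.6319 0.0246 0.075 ]
tagtop 0.08 [0.6292 0.0255 0.08  ]
base? 0.07 [0.6358 0.0256 0.07  ]
base? 0.075 [0.6331 0.0264 0.075 ]
base? 0.08 [0.6304 0.0273 0.08  ]
depth tag [0.63599328 0.02369612 0.0678639 ]
top 85 [0.70049836 0.04336597 0.33611307] yaxis dir -70.33556305346622 [0.68952163 0.01669673 0.32510364] [0.71342254 0.06764606 0.34598969]
side 113 [0.70017317 0.03840111 0.33358019] yaxis dir -73.8187325359478 [0.69052229 0.01382781 0.32531775] [0.71289705 0.0686317  0.34207557]
tip [0.4405 0.25   0.226 ]
bend [0.4638 0.2559 0.21  ]
post [0.5561 0.2754 0.222 ]
postlow [0.5211 0.2717 0.21  ]
foot [0.4444 0.2065 0.012 ]
foot [0.4244 0.2897 0.012 ]
foot [0.576  0.3239 0.012 ]
foot [0.596  0.2428 0.012 ]
```

```bash
python3 - <<'E'
from h import *
tool((.071,-.1136,-.18),108)
E
```

```text
pos [0.4544 0.1036 0.4009] yaw 89.93 t 1.5833 F [-1.23 -0.16 -0.35] open 0.993 q [-0.03 -0.16  1.62  0.    1.69 -1.6 ]
tool shift [-0.1136  0.0713  0.1799] turn -18.07
```

Call:
move_arm([
  {"tx": -0.02, "ty": 0.01, "tz": 0.03, "turn": -3},
  {"tx": -0.04, "ty": 0.025, "tz": 0.06, "turn": -6},
  {"tx": -0.06, "ty": 0.04, "tz": 0.09, "turn": -9},
  {"tx": -0.08, "ty": 0.05, "tz": 0.12, "turn": -12},
  {"tx": -0.1, "ty": 0.06, "tz": 0.15, "turn": -15},
  {"tx": -0.114, "ty": 0.071, "tz": 0.18, "turn": -18},
  {"tx": -0.114, "ty": 0.071, "tz": 0.18, "turn": -18},
  {"tx": -0.114, "ty": 0.071, "tz": 0.18, "turn": -18},
])

```text
time_s: 2.25
eef_pos: [0.5242, -0.0087, 0.2197]
eef_rot: [-0.002, 0.588, 0.809, -0.001]
wrist_force: [-0.2, 0.9, -0.1]
opening: 1.0
```

```bash
python3 - <<'E'
from h import *
p,d,c=snap("wrist","c3"); tool((0,0,0))
u,v=proj(c,(.631,.0245,.078)).astype(int);print(u,v)
crop(p[...,::-1],u,v,60,"c3z",6)
E
```

```text
pos [ 0.5253 -0.0086  0.2217] yaw 108.04 t 2.3 F [ 0.01 -0.06  1.3 ] open 1.002 q [-0.24  0.08  1.74  0.    1.32 -2.13]
tool shift [0. 0. 0.] turn None
282 309
```

View pics/c3.png

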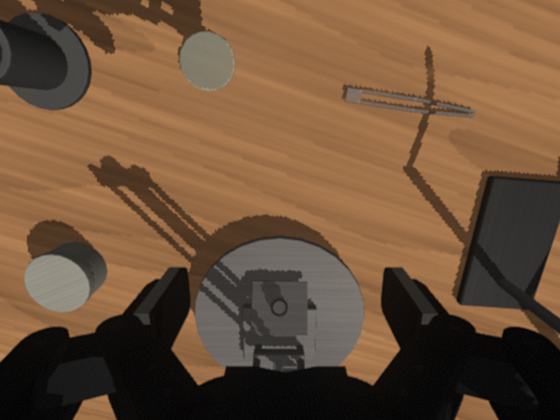

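View pics/c3z.png

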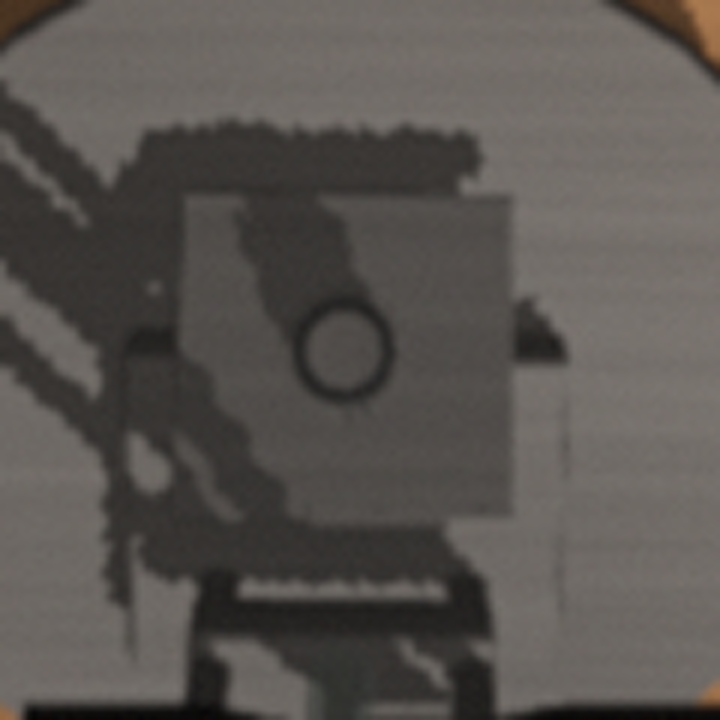

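```bash
cat >> h.py <<'E'
def tri(obs):
    A=np.zeros((3,3));b=np.zeros(3);L=[]
    for c,(u,v) in obs:
        K=c["intrinsics"];r=RR(c["attitude"])@np.array([(u-K[0,2])/K[0,0],-(v-K[1,2])/K[1,1],-1]);r/=np.linalg.norm(r)
        M=np.eye(3)-np.outer(r,r);A+=M;b+=M@c["origin"];L.append((M,c["origin"]))
    x=np.linalg.solve(A,b);return x.round(4),[round(np.linalg.norm(M@(x-o)),4) for M,o in L]
E
python3 - <<'E'
from h import *
c2=cal(0,"c2_c.npy");c3=cal(0,"c3_c.npy");ct=cal(0,"ac_top.npy");cs=cal(0,"ac_side.npy")
a=lambda x,y:(185+(x+.5)/6-.5,225+(y+.5)/6-.5)
b=lambda x,y:(222+(x+.5)/6-.5,249+(y+.5)/6-.5)
t=lambda x,y:(298-35+x*70/260-.5,105+y*70/260-.5)
s=lambda x,y:(300+x/2-.5,150+y/2-.5)
print("tag",tri([(c2,a(311,329)),(c3,b(344,350))]),tri([(c2,a(311,329)),(c3,b(344,350)),(ct,t(141,180)),(cs,s(98,192))]))
print("RO",tri([(c2,a(405,208)),(c3,b(512,195))]));print("RI",tri([(c2,a(445,405)),(c3,b(512,515))]))
print("top/side residual: ",proj(ct,(.632,.023,.075)),t(141,180),proj(cs,(.632,.023,.075)),s(98,192))
P=cloud(np.load("c3.npy"),c3)
q=P[249+205//6+1:249+505//6,222+400//6+1:222+505//6].reshape(-1,3);q=q[np.isfinite(q[:,0])];m=q.mean(0);w=np.linalg.svd(q-m)[2][2];w*=np.sign(w[2]);print("plane",m,w,np.degrees(np.arctan2(-w[1],-w[0])))
n=np.array([-np.sin(.6109)*np.cos(.3142),-np.sin(.6109)*np.sin(.3142),np.cos(.6109)])
dd=n@m
tp=P[249+335//6:249+370//6,222+325//6:222+365//6].reshape(-1,3);tp=np.nanmean(tp,0);print("tagdepth",tp,"height over plate",n@(tp-m))
r=[ray(c3,*b(344,350),z) for z in np.arange(.06,.09,.004)]
print([(x.round(4),round(n@(x-m),4)) for x in r])
# platter from c3 rim
pts=[b(0,38),b(700,70),b(622,0),b(80,0)]
E
```

```text
tag (array([0.6377, 0.023 , 0.0646]), [np.float64(0.0002), np.float64(0.0002)]) (array([0.6394, 0.0228, 0.062 ]), [np.float64(0.0005), np.float64(0.0006), np.float64(0.0017), np.float64(0.0013)])
RO (array([0.613 , 0.0469, 0.0396]), [np.float64(0.0002), np.float64(0.0002)])
RI (array([0.6564, 0.0596, 0.0714]), [np.float64(0.0004), np.float64(0.0004)])
top/side residual:  [300.41176163 154.91288386] (300.46153846153845, 152.96153846153845) [346.6935528  241.88093112] (348.5, 245.5)
plane [0.63639338 0.04256193 0.05908377] [-0.54708973 -0.16704555  0.82023692] 16.9792556032505
tagdepth [0.6361183  0.02197858 0.06702865] height over plate 0.010306905884457275
[(array([0.6407, 0.0238, 0.06  ]), np.float64(0.0017)), (array([0.6383, 0.0231, 0.064 ]), np.float64(0.0064)), (array([0.6359, 0.0224, 0.068 ]), np.float64(0.0112)), (array([0.6334, 0.0216, 0.072 ]), np.float64(0.0159)), (array([0.631 , 0.0209, 0.076 ]), np.float64(0.0206)), (array([0.6285, 0.0202, 0.08  ]), np.float64(0.0254)), (array([0.6261, 0.0195, 0.084 ]), np.float64(0.0301)), (array([0.6237, 0.0188, 0.088 ]), np.float64(0.0349))]
```

```bash
python3 - <<'E'
from h import *
for n in("top","side"):
    P=cloud(np.load(f"a_{n}.npy"),cal(0,f"ac_{n}.npy")).reshape(-1,3)
    q=P[(P[:,2]>.25)&(P[:,2]<.33)&(P[:,0]>.15)&(P[:,0]<.47)&(P[:,1]<-.12)&(P[:,1]>-.45)]
    print(n,q[np.argsort(q[:,0])][::max(1,len(q)//8)].round(3))
tool((.48-.5253,-.279+.0086,.06),-78)
E
```

```text
top [[ 0.169 -0.288  0.306]
 [ 0.188 -0.286  0.3  ]
 [ 0.208 -0.266  0.288]
 [ 0.229 -0.255  0.293]
 [ 0.251 -0.24   0.296]
 [ 0.274 -0.234  0.3  ]
 [ 0.296 -0.216  0.305]
 [ 0.308 -0.216  0.305]
 [ 0.318 -0.211  0.29 ]]
side [[ 0.168 -0.295  0.309]
 [ 0.191 -0.282  0.299]
 [ 0.215 -0.274  0.291]
 [ 0.239 -0.256  0.289]
 [ 0.264 -0.239  0.296]
 [ 0.289 -0.231  0.297]
 [ 0.304 -0.22   0.295]
 [ 0.31  -0.22   0.263]
 [ 0.318 -0.214  0.287]]
pos [ 0.5253 -0.0086  0.2217] yaw 108.04 t 2.3 F [ 0.01 -0.06  1.3 ] open 1.002 q [-0.24  0.08  1.74  0.    1.32 -2.13]
tool shift [-0.243  -0.1268 -0.0602] turn -173.96
```

Call:
move_arm([
  {"tx": -0.02, "ty": -0.01, "tz": -0.01, "turn": 7},
  {"tx": -0.04, "ty": -0.02, "tz": -0.02, "turn": 14},
  {"tx": -0.06, "ty": -0.03, "tz": -0.03, "turn": 21},
  {"tx": -0.08, "ty": -0.04, "tz": -0.04, "turn": 28},
  {"tx": -0.1, "ty": -0.05, "tz": -0.05, "turn": 35},
  {"tx": -0.12, "ty": -0.06, "tz": -0.06, "turn": 42},
  {"tx": -0.14, "ty": -0.07, "tz": -0.06, "turn": 49},
  {"tx": -0.16, "ty": -0.08, "tz": -0.06, "turn": 56},
  {"tx": -0.18, "ty": -0.09, "tz": -0.06, "turn": 63},
  {"tx": -0.2, "ty": -0.1, "tz": -0.06, "turn": 70},
  {"tx": -0.22, "ty": -0.11, "tz": -0.06, "turn": 77},
  {"tx": -0.235, "ty": -0.12, "tz": -0.06, "turn": 84},
  {"tx": -0.243, "ty": -0.127, "tz": -0.06, "turn": 91},
  {"tx": -0.243, "ty": -0.127, "tz": -0.06, "turn": 96},
])

```text
time_s: 3.47
eef_pos: [0.4805, -0.2814, 0.2844]
eef_rot: [0.002, 0.995, 0.101, 0.001]
wrist_force: [-0.4, 0.3, -0.2]
opening: 1.0
```

Call:
move_arm([
  {"tx": 0, "ty": 0, "tz": 0, "turn": 7},
  {"tx": 0, "ty": 0, "tz": 0, "turn": 14},
  {"tx": 0, "ty": 0, "tz": 0, "turn": 21},
  {"tx": 0, "ty": 0, "tz": 0, "turn": 28},
  {"tx": 0, "ty": 0, "tz": 0, "turn": 35},
  {"tx": 0, "ty": 0, "tz": 0, "turn": 42},
  {"tx": 0, "ty": 0, "tz": 0, "turn": 49},
  {"tx": 0, "ty": 0, "tz": 0, "turn": 56},
  {"tx": 0, "ty": 0, "tz": 0, "turn": 63},
  {"tx": 0, "ty": 0, "tz": 0, "turn": 70},
  {"tx": 0, "ty": 0, "tz": 0, "turn": 77},
  {"tx": 0, "ty": 0, "tz": 0, "turn": 84},
  {"tx": 0, "ty": 0, "tz": 0, "turn": 90},
  {"tx": 0, "ty": 0, "tz": 0, "turn": 90},
])

```text
time_s: 4.63
eef_pos: [0.4813, -0.2793, 0.2844]
eef_rot: [-0.0, 0.777, -0.63, 0.002]
wrist_force: [0.2, 0.2, 0.3]
opening: 1.003
```

```bash
python3 - <<'E'
from h import *
p,d,c=snap("wrist","d1"); tool((0,0,0)); snap("side","d1s")
E
```

```text
pos [ 0.4812 -0.2795  0.284 ] yaw -77.78 t 4.6833 F [-0.33  0.2   0.3 ] open 0.997 q [-0.74  0.1   1.6   0.    1.45  0.62]
tool shift [0. 0. 0.] turn None
```

View pics/d1.png

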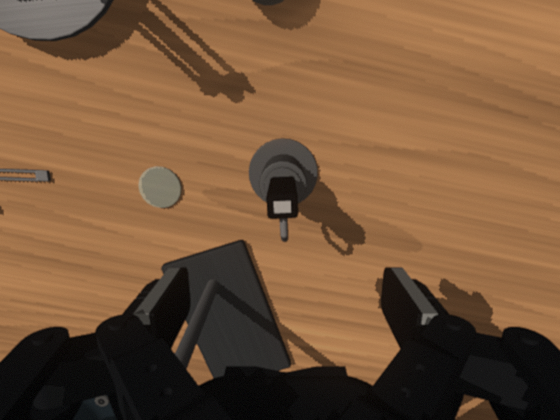

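View pics/d1s.png

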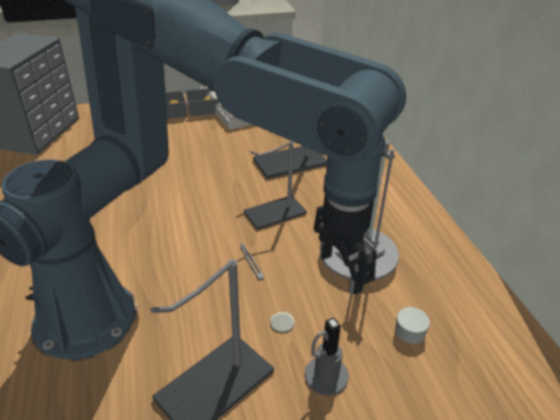

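The wrist view shows the reader's tail at (283,208), its loop at (284,230) pointing down the picture, and the stand's foot centred at about (284,173). The side view shows the arm well clear of the big hook.

```bash
python3 - <<'E'
from h import *
im=cv2.imread("pics/d1.png");crop(im,283,200,50,"d1z",7)
E
```

```text
(no output)
```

View pics/d1z.png

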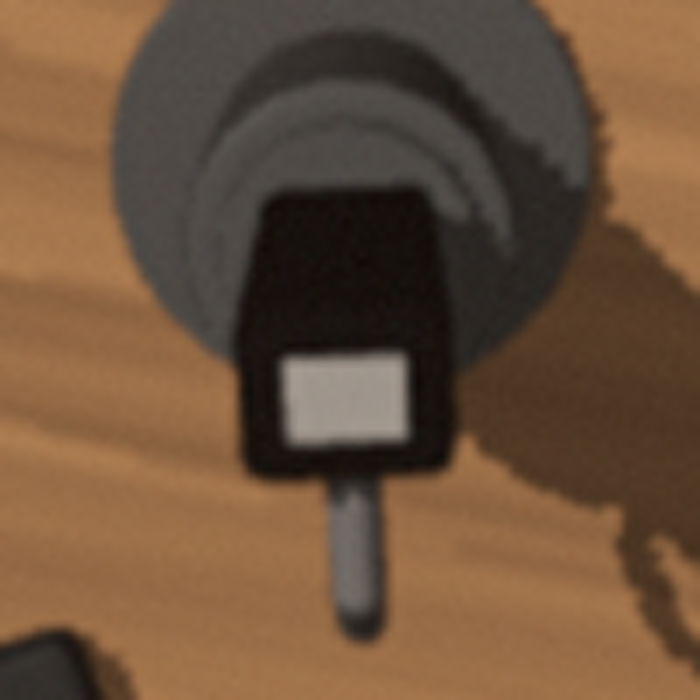

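```bash
python3 - <<'E'
from h import *
c=cal(0,"d1_c.npy");b=lambda x,y:(233+(x+.5)/7-.5,150+(y+.5)/7-.5)
r=lambda x,y,z:ray(c,*b(x,y),z)
L=[r(*p,.168) for p in((282,357),(408,350),(410,440),(288,446))]
print("label c",np.mean(L,0));print([np.degrees(np.arctan2(*(L[j]-L[i])[[1,0]])).round(1) for i,j in((0,1),(3,2),(0,3),(1,2))])
T=[r(*p,.168) for p in((242,345),(452,340),(452,470),(247,475))];print("tail",np.mean(T,0),[np.linalg.norm(T[i]-T[j]).round(4) for i,j in((0,1),(1,2))])
a=r(352,490,.152);e=r(362,615,.135);print("loop",a,e,np.degrees(np.arctan2(*(e-a)[[1,0]])))
f=[r(*p,.008)[:2] for p in((113,160),(590,160),(165,20),(540,10),(150,290))]
from scipy.optimize import least_squares
s=least_squares(lambda p:np.hypot(*(np.array(f)-p[:2]).T)-.045,[.48,-.28]);print("foot",s.x,s.fun.round(4))
E
```

```text
label c [ 0.48010983 -0.27663098  0.168     ]
[np.float64(-74.8), np.float64(-75.2), np.float64(-164.9), np.float64(-166.5)]
tail [ 0.47899457 -0.27701577  0.168     ] [np.float64(0.0246), np.float64(0.016)]
loop [ 0.46408115 -0.28054759  0.152     ] [ 0.44141409 -0.28664877  0.135     ] -164.9350422222804
foot [ 0.47908434 -0.27740704] [-0.0003 -0.0013 -0.0005  0.0001 -0.0006]
```

```bash
python3 - <<'E'
from h import *
tool((-.0015,.0025,-.154),-75)
E
```

```text
pos [ 0.481  -0.2796  0.2836] yaw -77.71 t 4.7333 F [-0.38 -0.02 -0.09] open 1.005 q [-0.74  0.1   1.6   0.    1.45  0.62]
tool shift [-0.0032  0.0013  0.154 ] turn -2.71
```

Call:
move_arm([
  {"tx": -0.003, "ty": 0.001, "tz": 0.03, "turn": -2.7},
  {"tx": -0.003, "ty": 0.001, "tz": 0.06, "turn": -2.7},
  {"tx": -0.003, "ty": 0.001, "tz": 0.09, "turn": -2.7},
  {"tx": -0.003, "ty": 0.001, "tz": 0.115, "turn": -2.7},
  {"tx": -0.003, "ty": 0.001, "tz": 0.135, "turn": -2.7},
  {"tx": -0.003, "ty": 0.001, "tz": 0.148, "turn": -2.7},
  {"tx": -0.003, "ty": 0.001, "tz": 0.154, "turn": -2.7},
  {"tx": -0.003, "ty": 0.001, "tz": 0.154, "turn": -2.7},
  {"tx": -0.003, "ty": 0.001, "tz": 0.154, "turn": -2.7},
])

```text
time_s: 5.48
eef_pos: [0.479, -0.2779, 0.1283]
eef_rot: [0.0, 0.792, -0.61, 0.001]
wrist_force: [0.7, 0.1, -0.3]
opening: 1.0
```

```bash
python3 - <<'E'
from h import *
p,d,c=snap("wrist","e1"); tool((0,0,0))
E
```

```text
pos [ 0.4793 -0.2783  0.1288] yaw -75.21 t 5.5333 F [-0.4  -0.16  0.69] open 0.997 q [-0.74  0.25  1.75  0.    1.14  0.57]
tool shift [0. 0. 0.] turn None
```

View pics/e1.png

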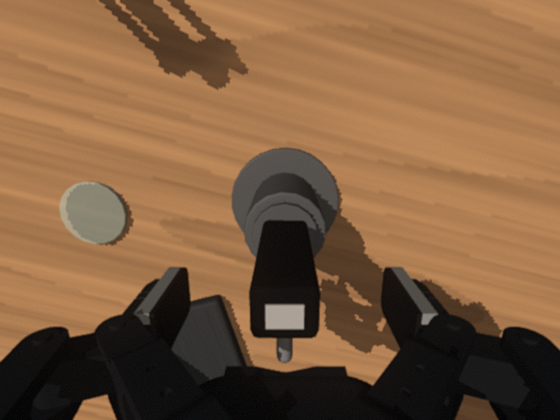

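The reader's tail at (285,300) sits squarely and centrally between the pads, so I'll close the gripper.

Call:
move_arm([
  {"tx": 0, "ty": 0, "tz": 0, "turn": 0},
  {"tx": 0, "ty": 0, "tz": 0, "turn": 0},
  {"tx": 0, "ty": 0, "tz": 0, "turn": 0},
  {"tx": 0, "ty": 0, "tz": 0, "turn": 0},
  {"tx": 0, "ty": 0, "tz": 0, "turn": 0},
  {"tx": 0, "ty": 0, "tz": 0, "turn": 0},
  {"tx": 0, "ty": 0, "tz": 0, "turn": 0},
  {"tx": 0, "ty": 0, "tz": 0, "turn": 0},
], gripper=0)

```text
time_s: 6.2
eef_pos: [0.4786, -0.2779, 0.1277]
eef_rot: [-0.0, 0.792, -0.611, 0.0]
wrist_force: [-0.4, 2.0, 4.9]
opening: 0.299
```

```bash
python3 - <<'E'
from h import *
p,d,c=snap("wrist","e2"); tool((0,0,0))
E
```

```text
pos [ 0.4785 -0.2778  0.1277] yaw -75.27 t 6.25 F [-1.8   1.66  5.31] open 0.297 q [-0.74  0.25  1.75  0.    1.14  0.57]
tool shift [0. 0. 0.] turn None
```

View pics/e2.png

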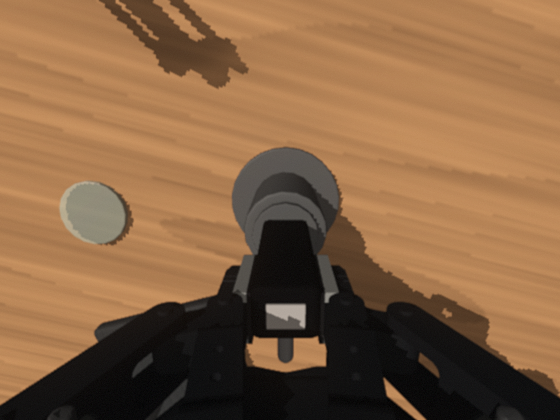

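Gripped: opening 0.297 is about 25 mm. I can only move in shifts and yaw turns, so the reader has to be tilted 35° by pivoting it in the pads. I'll lift it part-way and lean the housing against the stand's tube wall.

Call:
move_arm([
  {"tx": 0, "ty": 0, "tz": -0.015, "turn": 0},
  {"tx": 0, "ty": 0, "tz": -0.03, "turn": 0},
  {"tx": 0, "ty": 0, "tz": -0.042, "turn": 0},
  {"tx": 0, "ty": -0.003, "tz": -0.042, "turn": 0},
  {"tx": 0, "ty": -0.006, "tz": -0.042, "turn": 0},
  {"tx": 0, "ty": -0.012, "tz": -0.042, "turn": 0},
  {"tx": 0, "ty": -0.019, "tz": -0.042, "turn": 0},
  {"tx": 0, "ty": -0.025, "tz": -0.042, "turn": 0},
  {"tx": 0, "ty": -0.025, "tz": -0.042, "turn": 0},
])

```text
time_s: 7.0
eef_pos: [0.5021, -0.2712, 0.1681]
eef_rot: [0.001, 0.792, -0.61, -0.002]
wrist_force: [-2.9, -2.2, 0.7]
opening: 0.295
```

```bash
python3 - <<'E'
from h import *
p,d,c=snap("side","f1"); tool((0,0,0)); crop(p[...,::-1],335,310,60,"f1z",5)
E
```

```text
pos [ 0.502  -0.2713  0.1681] yaw -75.24 t 7.05 F [-3.77 -2.89  0.55] open 0.299 q [-0.7   0.24  1.67 -0.    1.23  0.61]
tool shift [0. 0. 0.] turn None
```

View pics/f1z.png

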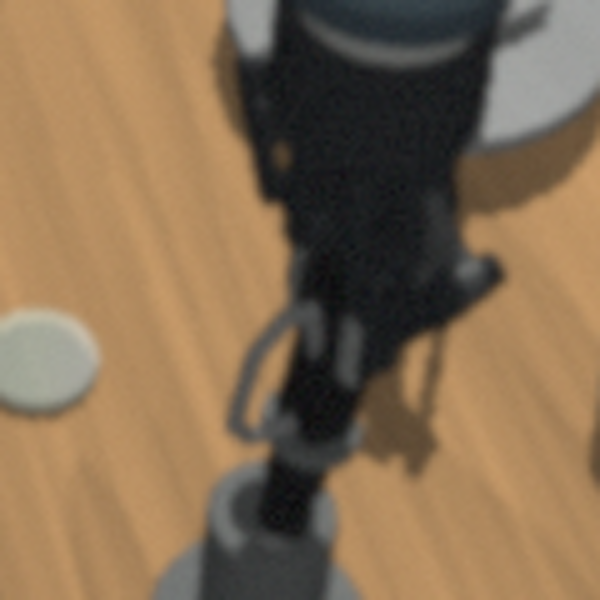

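The side view shows the reader pivoting in the pads, with the housing leaning on the tube rim and only about 5 N. Tilting further.

Call:
move_arm([
  {"tx": 0, "ty": -0.007, "tz": 0.001, "turn": 0},
  {"tx": 0, "ty": -0.013, "tz": 0.002, "turn": 0},
  {"tx": 0, "ty": -0.019, "tz": 0.003, "turn": 0},
  {"tx": 0, "ty": -0.025, "tz": 0.005, "turn": 0},
  {"tx": 0, "ty": -0.031, "tz": 0.007, "turn": 0},
  {"tx": 0, "ty": -0.037, "tz": 0.0095, "turn": 0},
  {"tx": 0, "ty": -0.042, "tz": 0.012, "turn": 0},
  {"tx": 0, "ty": -0.042, "tz": 0.012, "turn": 0},
  {"tx": 0, "ty": -0.042, "tz": 0.012, "turn": 0},
])

```text
time_s: 7.8
eef_pos: [0.5433, -0.2605, 0.1568]
eef_rot: [-0.0, 0.792, -0.611, -0.0]
wrist_force: [-2.1, -0.7, 0.8]
opening: 0.297
```

```bash
python3 - <<'E'
from h import *
p,d,c=snap("side","f2"); tool((0,0,0)); crop(p[...,::-1],340,310,60,"f2z",5)
E
```

```text
pos [ 0.5433 -0.2606  0.1569] yaw -75.27 t 7.85 F [-2.98  0.06  0.78] open 0.294 q [-0.64  0.31  1.6   0.    1.23  0.67]
tool shift [0. 0. 0.] turn None
```

View pics/f2z.png

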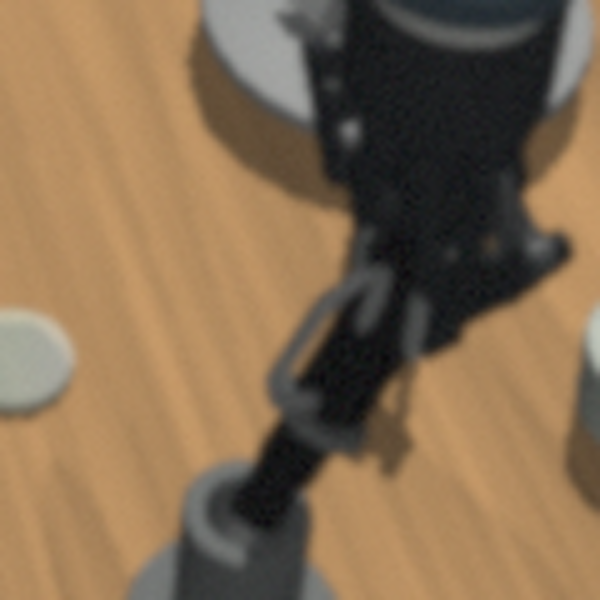

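Tilted to about 33°. Now I'll lift it out and carry it to a standoff over the tag, turning by about 183°.

Call:
move_arm([
  {"tx": 0, "ty": 0, "tz": -0.02, "turn": 0},
  {"tx": 0, "ty": 0, "tz": -0.045, "turn": 0},
  {"tx": 0, "ty": 0, "tz": -0.075, "turn": 0},
  {"tx": 0, "ty": 0, "tz": -0.103, "turn": -5},
  {"tx": -0.015, "ty": -0.003, "tz": -0.103, "turn": -12},
  {"tx": -0.035, "ty": -0.007, "tz": -0.103, "turn": -19},
  {"tx": -0.055, "ty": -0.012, "tz": -0.103, "turn": -26},
  {"tx": -0.075, "ty": -0.016, "tz": -0.103, "turn": -33},
  {"tx": -0.095, "ty": -0.02, "tz": -0.103, "turn": -40},
  {"tx": -0.115, "ty": -0.025, "tz": -0.103, "turn": -47},
  {"tx": -0.135, "ty": -0.03, "tz": -0.103, "turn": -54},
  {"tx": -0.155, "ty": -0.034, "tz": -0.103, "turn": -61},
  {"tx": -0.175, "ty": -0.038, "tz": -0.103, "turn": -68},
  {"tx": -0.195, "ty": -0.043, "tz": -0.103, "turn": -75},
  {"tx": -0.215, "ty": -0.048, "tz": -0.103, "turn": -82},
  {"tx": -0.232, "ty": -0.051, "tz": -0.103, "turn": -89},
  {"tx": -0.244, "ty": -0.054, "tz": -0.103, "turn": -95},
  {"tx": -0.244, "ty": -0.054, "tz": -0.103, "turn": -95},
])

```text
time_s: 9.35
eef_pos: [0.5335, -0.0083, 0.26]
eef_rot: [-0.001, 0.985, 0.175, 0.001]
wrist_force: [-0.2, -0.1, -1.5]
opening: 0.294
```

```bash
python3 - <<'E'
from h import *
tool((0,0,0),108)
E
```

```text
pos [ 0.5335 -0.0083  0.26  ] yaw 20.12 t 9.35 F [-0.19 -0.1  -1.54] open 0.294 q [-0.24  0.06  1.68  0.    1.4  -0.59]
tool shift [0. 0. 0.] turn -87.88
```

Call:
move_arm([
  {"tx": 0, "ty": 0, "tz": 0, "turn": -7},
  {"tx": 0, "ty": 0, "tz": 0, "turn": -14},
  {"tx": 0, "ty": 0, "tz": 0, "turn": -21},
  {"tx": 0, "ty": 0, "tz": 0, "turn": -28},
  {"tx": 0, "ty": 0, "tz": 0, "turn": -35},
  {"tx": 0, "ty": 0, "tz": 0, "turn": -42},
  {"tx": 0, "ty": 0, "tz": 0, "turn": -49},
  {"tx": 0, "ty": 0, "tz": 0, "turn": -56},
  {"tx": 0, "ty": 0, "tz": 0, "turn": -63},
  {"tx": 0, "ty": 0, "tz": 0, "turn": -70},
  {"tx": 0, "ty": 0, "tz": 0, "turn": -77},
  {"tx": 0, "ty": 0, "tz": 0, "turn": -84},
  {"tx": -0.0025, "ty": 0.0025, "tz": 0.01, "turn": -87.9},
  {"tx": -0.0025, "ty": 0.0025, "tz": 0.03, "turn": -87.9},
  {"tx": -0.0025, "ty": 0.0025, "tz": 0.05, "turn": -87.9},
  {"tx": -0.0025, "ty": 0.0025, "tz": 0.054, "turn": -87.9},
  {"tx": -0.0025, "ty": 0.0025, "tz": 0.054, "turn": -87.9},
])

```text
time_s: 10.77
eef_pos: [0.5309, -0.0143, 0.2045]
eef_rot: [-0.002, 0.591, 0.806, -0.0]
wrist_force: [-1.2, -1.1, -1.5]
opening: 0.294
```

```bash
python3 - <<'E'
from h import *
tool((0,0,0),108)
for n in("side","top","wrist"): snap(n,"g1"+n)
im=cv2.imread("pics/g1side.png");c=cal(0,"g1side_c.npy");u,v=proj(c,(.58,0,.15)).astype(int);print(u,v);crop(im,u,v,55,"g1z",7)
im=cv2.imread("pics/g1top.png");c=cal(0,"g1top_c.npy");u,v=proj(c,(.58,0,.15)).astype(int);print(u,v);crop(im,u,v,45,"g1tz",8)
E
```

```text
pos [ 0.5309 -0.0143  0.2045] yaw 107.5 t 10.7667 F [-1.2  -1.14 -1.5 ] open 0.294 q [-0.25  0.11  1.74  0.    1.29 -2.13]
tool shift [0. 0. 0.] turn -0.5
332 227
309 166
```

View pics/g1z.png

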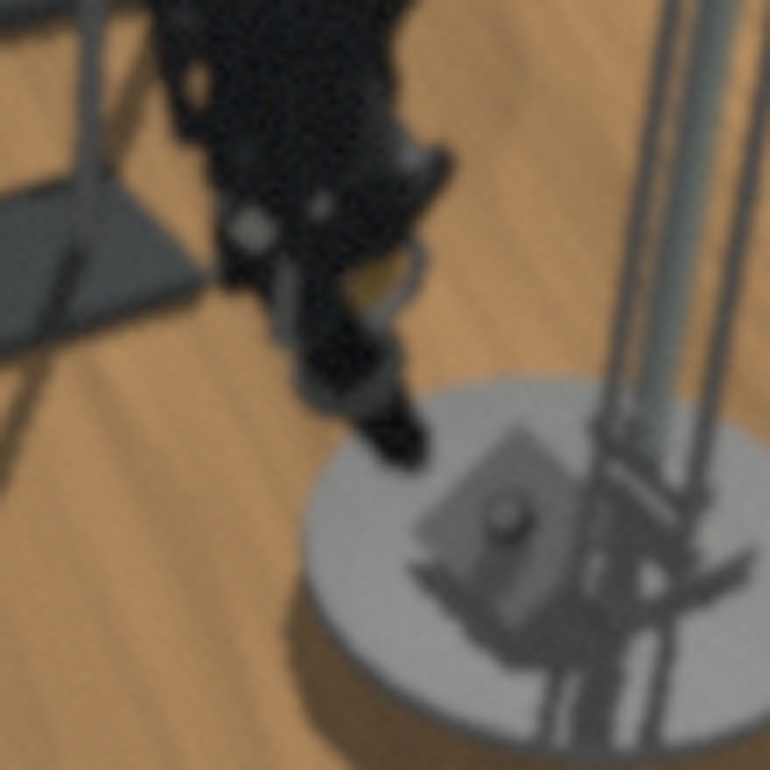

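View pics/g1wrist.png

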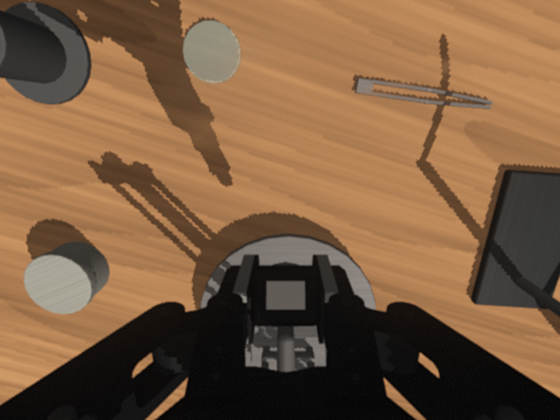

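View pics/g1tz.png

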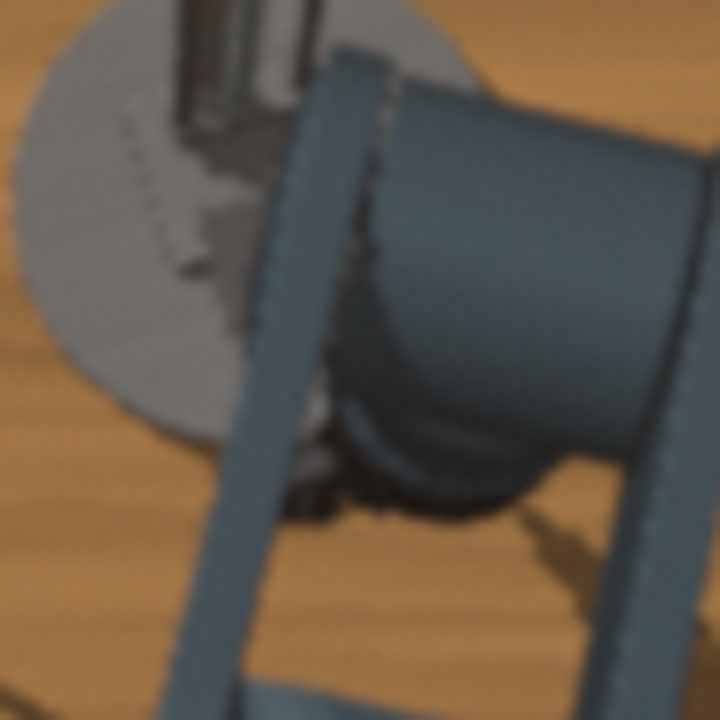

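```bash
cat >> h.py <<'E'
def rp(G,psi,th,zg,x,y,z):
    "reader point -> world; reader x at yaw psi, tail leaning to -x by th"
    a=np.radians(psi);t=np.radians(th);e=np.array([np.cos(a),np.sin(a),0]);k=np.array([0,0,1.]);l=np.array([-np.sin(a),np.cos(a),0])
    X=np.cos(t)*e+np.sin(t)*k;Z=-np.sin(t)*e+np.cos(t)*k
    return np.asarray(G)+X*x/1000+l*y/1000+Z*(z-zg)/1000
E
python3 - <<'E'
from h import *
c=cal(0,"g1side_c.npy");G=np.array([.5309,-.0143,.2232])
f=lambda p:((proj(c,p)-[332-55,227-55]+.5)*7-.5).round(0)
for th in(27,30,33,36):
    print(th,"tip",f(rp(G,17.5,th,117,0,0,-14)),"hous",f(rp(G,17.5,th,117,0,0,0)),"flange",f(rp(G,17.5,th,117,0,0,53)),"fl -x",f(rp(G,17.5,th,117,-20,0,53)),"fl +x",f(rp(G,17.5,th,117,20,0,53)),"loop out",f(rp(G,17.5,th,117,40,0,90)))
im=cv2.imread("pics/g1side.png");u,v=329,227
d=np.load("g1side.npy");P=cloud(d,c)
m=(np.hypot(P[...,0]-.59,P[...,1])<.06)&(P[...,2]>.07)&(P[...,2]<.2)
y,x=np.nonzero(m);sel=(x>277+40)&(x<277+62)&(y>172+50)&(y<172+70)
q=P[m][sel];w=np.median(q,0);print(len(q),w);
cv2.imwrite("pics/g1zz.png",cv2.resize(im[205:250,300:360],(780,585),interpolation=2))
E
```

```text
27 tip [398. 481.] hous [386. 460.] flange [338. 376.] fl -x [292. 416.] fl +x [384. 337.] loop out [397. 234.]
30 tip [413. 468.] hous [399. 448.] flange [346. 369.] fl -x [300. 411.] fl +x [391. 328.] loop out [398. 228.]
33 tip [427. 454.] hous [412. 435.] flange [353. 362.] fl -x [309. 405.] fl +x [397. 320.] loop out [399. 221.]
36 tip [441. 440.] hous [425. 422.] flange [360. 355.] fl -x [318. 399.] fl +x [403. 311.] loop out [400. 215.]
217 [ 0.56832851 -0.0124749   0.16379598]
```

View pics/g1zz.png

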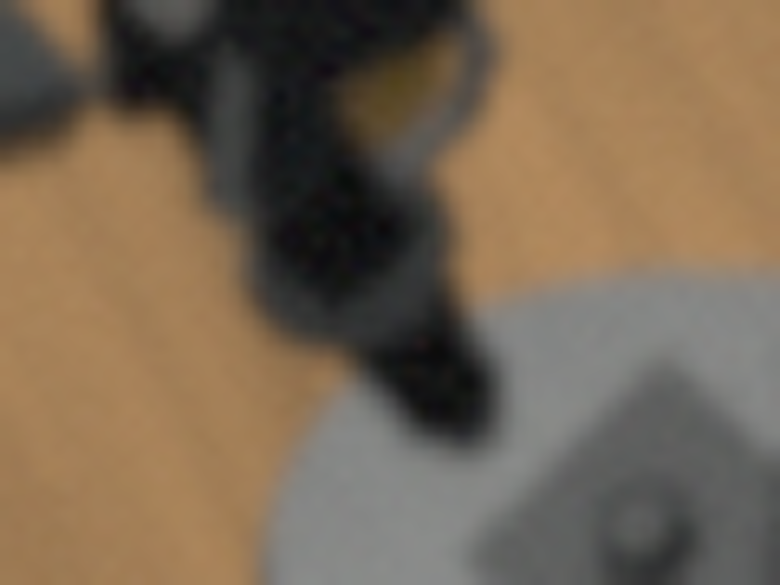

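```bash
python3 - <<'E'
from h import *
for n in("e2","g1wrist"):
    im=cv2.imread(f"pics/{n}.png");cv2.imwrite(f"pics/{n}_z.png",cv2.resize(im[215:375,225:345],(600,800)[:2] and (450,600),interpolation=2))
A=cv2.imread("pics/e2_z.png");B=cv2.imread("pics/g1wrist_z.png");cv2.imwrite("pics/cmp.png",np.clip(np.hstack([A[:,:400],B[:,:400]]).astype(float)*1.8,0,255))
E
```

```text
[ WARN:0@0.677] global loadsave.cpp:1063 imwrite_ Unsupported depth image for selected encoder is fallbacked to CV_8U.
```

View pics/cmp.png

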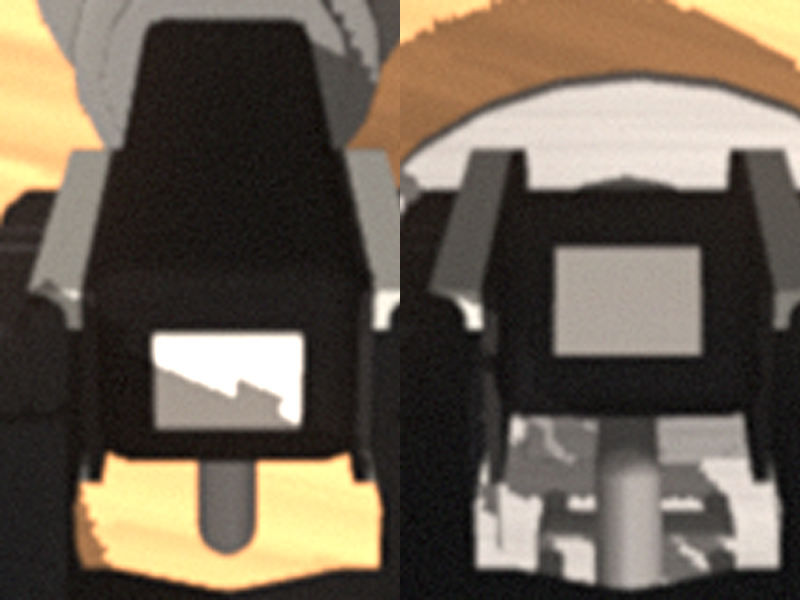

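```bash
cat > fit.py <<'E'
from h import *
from scipy.optimize import least_squares
k=600/160
def mk(n,pos,psi):
    c=cal(0,n+"_c.npy");G=np.array(pos)+[0,0,.0187];return c,G,psi
def row(c,G,psi,th,zg,xo,x,z): return proj(c,rp(G,psi,th,zg,x+xo,0,z))[1]
def fit(c2,G2,p2,m2,c1,G1,p1):
    y=lambda r:215+(r+.5)/k-.5
    m1=dict(a=332,b=430,e=457)
    def F(p):
        zg,xo,hx,th,dv=p
        r=[]
        for (c,G,ps,t,m) in((c1,G1,p1,0,m1),(c2,G2,p2,th,m2)):
            for key,(x,z) in dict(a=(-hx,138),b=(hx,138),e=(11,138)).items():
                r.append(row(c,G,ps,t,zg,xo,x,z)+dv-y(m[key]))
            if "f" in m: r.append(row(c,G,ps,t,zg,xo,-20,50)+dv-y(m["f"]))
        return np.r_[r,(zg-117)/3,xo/1,dv/8]
    return least_squares(F,[117,0,7,30,0])
E
python3 - <<'E'
from fit import *
c1,G1,p1=mk("e2",(.4785,-.2778,.1277),-165.27)
c2,G2,p2=mk("g1wrist",(.5309,-.0143,.2045),17.5)
for m in(dict(a=246,b=356,e=414),dict(a=246,b=356,e=414,f=178)):
    s=fit(c2,G2,p2,m,c1,G1,p1);print(s.x.round(2),s.fun.round(2))
E
```

```text
[120.36   0.38   5.59  20.35   0.68] [-1.25 -1.72  3.02  0.08  0.42 -0.57  1.12  0.38  0.09]
[124.64   0.65   5.73  28.58   6.84] [-0.86 -1.4   2.73  0.06  0.46 -0.98 -0.12  2.55  0.65  0.86]
```

```bash
python3 - <<'E'
from fit import *
c=cal(0,"g1side_c.npy");f=lambda p:((proj(c,p)-[277,172]+.5)*7-.5).round(0)
print("tag pred",f((.636,.0222,.067)),"seen (510,515)")
G=np.array([.5309,-.0143,.2232])
for zg in(117,120,123):
  for th in(28,30,32,34): print(zg,th,"tip",f(rp(G,17.5,th,zg,0,0,-14)),"tipedges",f(rp(G,17.5,th,zg,6.5,0,-14)),f(rp(G,17.5,th,zg,-6.5,0,-14)))
# raw label-only comparisons without e
c1,G1,p1=mk("e2",(.4785,-.2778,.1277),-165.27);c2,G2,p2=mk("g1wrist",(.5309,-.0143,.2045),17.5)
y=lambda r:215+(r+.5)/k-.5
for zg in(117,120,123):
    print(zg,"e2 label centre row pred",row(c1,G1,p1,0,zg,0,0,138),"seen",y(381),[ (t,round(row(c2,G2,p2,t,zg,0,0,138),1)) for t in(25,30,35)],"seen",y(301), "flange56/50",[(t,round(row(c2,G2,p2,t,zg,0,-20,56),1),round(row(c2,G2,p2,t,zg,0,-20,50),1)) for t in(25,30,35)],"seen",y(178))
E
```

```text
tag pred [500. 509.] seen (510,515)
117 28 tip [403. 477.] tipedges [417. 464.] [388. 489.]
117 30 tip [413. 468.] tipedges [427. 455.] [399. 481.]
117 32 tip [422. 458.] tipedges [436. 445.] [409. 472.]
117 34 tip [432. 449.] tipedges [445. 436.] [418. 463.]
120 28 tip [405. 481.] tipedges [419. 468.] [391. 494.]
120 30 tip [415. 472.] tipedges [429. 459.] [401. 485.]
120 32 tip [425. 462.] tipedges [439. 449.] [412. 476.]
120 34 tip [435. 453.] tipedges [449. 439.] [422. 466.]
123 28 tip [408. 485.] tipedges [422. 473.] [394. 498.]
123 30 tip [418. 476.] tipedges [432. 463.] [404. 489.]
123 32 tip [428. 466.] tipedges [442. 453.] [415. 480.]
123 34 tip [438. 457.] tipedges [452. 443.] [425. 470.]
117 e2 label centre row pred 318.6945644156124 seen 316.23333333333335 [(25, np.float64(290.4)), (30, np.float64(285.4)), (35, np.float64(280.4))] seen 294.9 flange56/50 [(25, np.float64(246.2), np.float64(246.6)), (30, np.float64(254.9), np.float64(255.8)), (35, np.float64(263.7), np.float64(265.2))] seen 262.1
120 e2 label centre row pred 313.92918931797345 seen 316.23333333333335 [(25, np.float64(289.7)), (30, np.float64(285.5)), (35, np.float64(281.3))] seen 294.9 flange56/50 [(25, np.float64(246.4), np.float64(246.8)), (30, np.float64(255.4), np.float64(256.3)), (35, np.float64(264.4), np.float64(265.9))] seen 262.1
123 e2 label centre row pred 309.381048655544 seen 316.23333333333335 [(25, np.float64(289.0)), (30, np.float64(285.6)), (35, np.float64(282.2))] seen 294.9 flange56/50 [(25, np.float64(246.6), np.float64(247.0)), (30, np.float64(255.8), np.float64(256.8)), (35, np.float64(265.2), np.float64(266.7))] seen 262.1
```

The tilt reads about 30° (side view and wrist view agree to within 1–2°). I need 35°, so I'll go back and lean it a further 5° in the stand without turning.

Call:
move_arm([
  {"tx": -0.015, "ty": -0.012, "tz": -0.015, "turn": 0},
  {"tx": -0.04, "ty": -0.032, "tz": -0.02, "turn": 0},
  {"tx": -0.065, "ty": -0.052, "tz": -0.02, "turn": 0},
  {"tx": -0.09, "ty": -0.073, "tz": -0.02, "turn": 0},
  {"tx": -0.115, "ty": -0.093, "tz": -0.02, "turn": 0},
  {"tx": -0.14, "ty": -0.113, "tz": -0.02, "turn": 0},
  {"tx": -0.165, "ty": -0.133, "tz": -0.02, "turn": 0},
  {"tx": -0.19, "ty": -0.153, "tz": -0.02, "turn": 0},
  {"tx": -0.21, "ty": -0.17, "tz": -0.02, "turn": 0},
  {"tx": -0.225, "ty": -0.182, "tz": -0.015, "turn": 0},
  {"tx": -0.235, "ty": -0.19, "tz": -0.01, "turn": 0},
  {"tx": -0.235, "ty": -0.19, "tz": -0.005, "turn": 0},
  {"tx": -0.235, "ty": -0.19, "tz": -0.005, "turn": 0},
])

```text
time_s: 12.0
eef_pos: [0.4217, -0.2955, 0.2107]
eef_rot: [-0.001, 0.591, 0.807, 0.0]
wrist_force: [-0.2, -0.2, -1.5]
opening: 0.293
```

```bash
python3 - <<'E'
from fit import *
tool((0,0,0)); p,d,c=snap("side","h1");u,v=proj(c,(.479,-.277,.12)).astype(int);crop(p[...,::-1],u,v,55,"h1z",6);snap("wrist","h1w")
o=get_obs();a=np.radians(17.5);e=np.array([np.cos(a),np.sin(a)]);r=o["eef_pos"][:2]-[.4792,-.2772];print("along e",r@e,"across",r@[-e[1],e[0]])
E
```

```text
pos [ 0.4217 -0.2955  0.2107] yaw 107.55 t 12.0 F [-0.15 -0.22 -1.47] open 0.293 q [-0.84  0.07  1.78  0.    1.3  -2.72]
tool shift [0. 0. 0.] turn None
along e -0.05953576519194932 across 0.00028614865672738787
```

View pics/h1z.png

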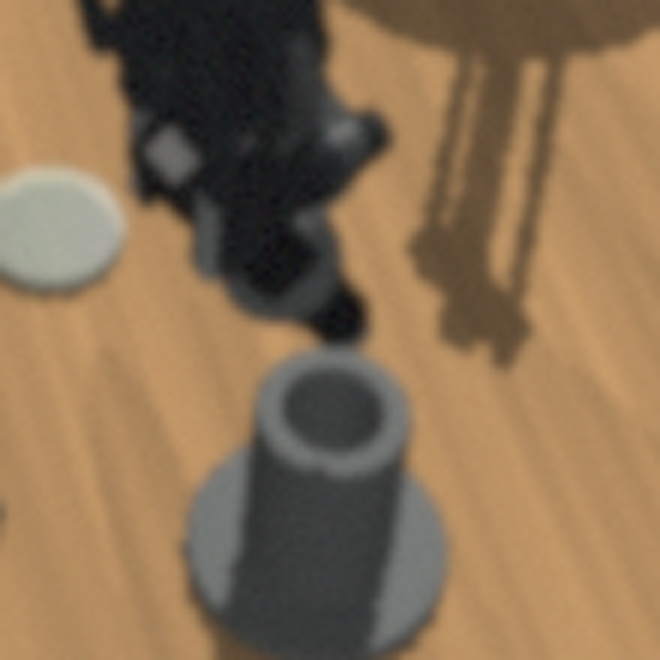

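View pics/h1.png

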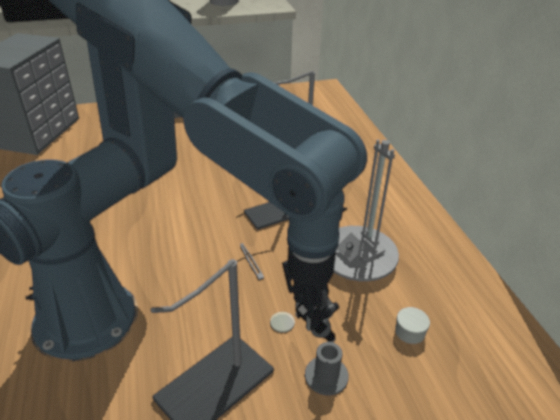

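The side view shows the tip directly over the tube mouth at crop (345,335), mouth at (333,410). I'll lower it with a 2.5 mm correction.

Call:
move_arm([
  {"tx": 0, "ty": -0.0025, "tz": 0.01, "turn": 0},
  {"tx": 0, "ty": -0.0025, "tz": 0.02, "turn": 0},
  {"tx": 0, "ty": -0.0025, "tz": 0.03, "turn": 0},
  {"tx": 0, "ty": -0.0025, "tz": 0.04, "turn": 0},
  {"tx": 0, "ty": -0.0025, "tz": 0.05, "turn": 0},
  {"tx": 0, "ty": -0.0025, "tz": 0.05, "turn": 0},
])

```text
time_s: 12.6
eef_pos: [0.4196, -0.2955, 0.1588]
eef_rot: [-0.001, 0.591, 0.807, 0.001]
wrist_force: [3.1, 0.8, -1.2]
opening: 0.294
```

```bash
python3 - <<'E'
from fit import *
tool((0,0,0)); p,d,c=snap("side","h2");u,v=proj(c,(.479,-.277,.12)).astype(int);crop(p[...,::-1],u,v,55,"h2z",6)
o=get_obs();a=np.radians(17.5);e=np.array([np.cos(a),np.sin(a)]);r=o["eef_pos"][:2]-[.4792,-.2772];print("along e",r@e,"across",r@[-e[1],e[0]])
E
```

```text
pos [ 0.4196 -0.2955  0.1588] yaw 107.61 t 12.6 F [ 3.12  0.77 -1.21] open 0.294 q [-0.85  0.12  1.83  0.    1.19 -2.72]
tool shift [0. 0. 0.] turn None
along e -0.06248663449256761 across 0.0001856519054123989
```

View pics/h2z.png

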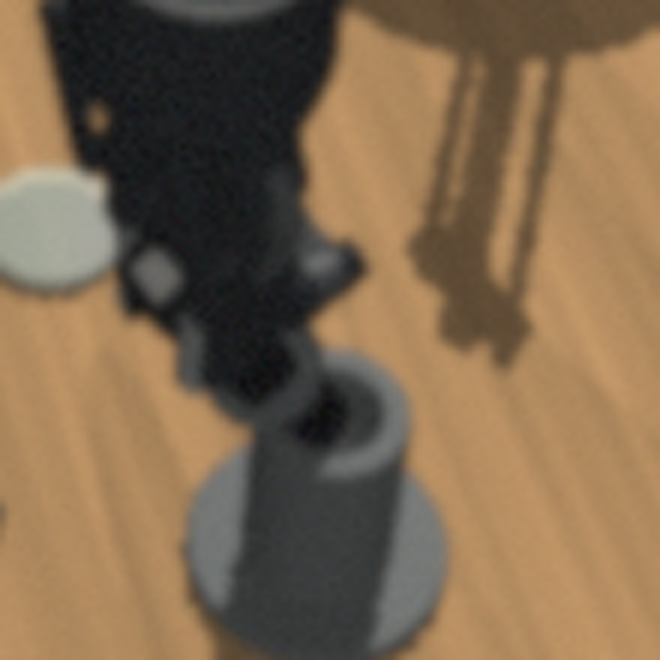

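Call:
move_arm([
  {"tx": 0, "ty": -0.004, "tz": 0.002, "turn": 0},
  {"tx": 0, "ty": -0.008, "tz": 0.004, "turn": 0},
  {"tx": 0, "ty": -0.0115, "tz": 0.006, "turn": 0},
  {"tx": 0, "ty": -0.0115, "tz": 0.006, "turn": 0},
  {"tx": 0, "ty": -0.0115, "tz": 0.006, "turn": 0},
])

```text
time_s: 13.07
eef_pos: [0.4095, -0.3, 0.156]
eef_rot: [0.001, 0.591, 0.807, 0.001]
wrist_force: [3.9, 2.3, -1.5]
opening: 0.301
```

```bash
python3 - <<'E'
from fit import *
tool((0,0,0))
o=get_obs();a=np.radians(17.5);e=np.array([np.cos(a),np.sin(a)]);r=o["eef_pos"][:2]-[.4792,-.2772];s=r@e;H=o["eef_pos"][2]+.0242-.08
print("along e",s,"model theta",np.degrees(np.arctan2(-s-.0165,H)+np.arcsin(.0105/np.hypot(s+.0165,H))))
E
```

```text
pos [ 0.4095 -0.3     0.156 ] yaw 107.61 t 13.0667 F [ 3.9   2.34 -1.51] open 0.301 q [-0.87  0.11  1.85  0.    1.18 -2.75]
tool shift [0. 0. 0.] turn None
along e -0.07330887492883109 model theta 34.76951935319544
```

Call:
move_arm([
  {"tx": 0, "ty": -0.0015, "tz": 0.001, "turn": 0},
  {"tx": 0, "ty": -0.003, "tz": 0.002, "turn": 0},
  {"tx": 0, "ty": -0.003, "tz": 0.002, "turn": 0},
  {"tx": 0, "ty": -0.003, "tz": 0.002, "turn": 0},
])

```text
time_s: 13.4
eef_pos: [0.407, -0.3009, 0.1544]
eef_rot: [0.001, 0.59, 0.807, 0.001]
wrist_force: [4.8, 2.9, -0.1]
opening: 0.297
```

```bash
python3 - <<'E'
from fit import *
tool((0,0,0))
o=get_obs();a=np.radians(17.5);e=np.array([np.cos(a),np.sin(a)]);r=o["eef_pos"][:2]-[.4792,-.2772];s=r@e;H=o["eef_pos"][2]+.0242-.08
print("along e",s,"model theta",np.degrees(np.arctan2(-s-.0165,H)+np.arcsin(.0105/np.hypot(s+.0165,H))))
E
```

```text
pos [ 0.407  -0.3009  0.1544] yaw 107.62 t 13.4 F [ 4.84  2.91 -0.05] open 0.297 q [-0.87  0.11  1.85  0.    1.18 -2.75]
tool shift [0. 0. 0.] turn None
along e -0.07603966993734455 model theta 36.370576039489194
```

Call:
move_arm([
  {"tx": 0, "ty": 0.001, "tz": -0.02, "turn": 0},
  {"tx": 0, "ty": 0.001, "tz": -0.045, "turn": 0},
  {"tx": 0, "ty": 0.001, "tz": -0.065, "turn": 0},
  {"tx": 0.02, "ty": 0.018, "tz": -0.065, "turn": -0.4},
  {"tx": 0.045, "ty": 0.04, "tz": -0.065, "turn": -0.4},
  {"tx": 0.07, "ty": 0.062, "tz": -0.065, "turn": -0.4},
  {"tx": 0.095, "ty": 0.084, "tz": -0.065, "turn": -0.4},
  {"tx": 0.12, "ty": 0.106, "tz": -0.065, "turn": -0.4},
  {"tx": 0.145, "ty": 0.127, "tz": -0.065, "turn": -0.4},
  {"tx": 0.17, "ty": 0.149, "tz": -0.065, "turn": -0.4},
  {"tx": 0.195, "ty": 0.17, "tz": -0.06, "turn": -0.4},
  {"tx": 0.215, "ty": 0.188, "tz": -0.055, "turn": -0.4},
  {"tx": 0.23, "ty": 0.202, "tz": -0.05, "turn": -0.4},
  {"tx": 0.238, "ty": 0.208, "tz": -0.045, "turn": -0.4},
  {"tx": 0.238, "ty": 0.208, "tz": -0.043, "turn": -0.4},
  {"tx": 0.238, "ty": 0.208, "tz": -0.043, "turn": -0.4},
  {"tx": 0.238, "ty": 0.208, "tz": -0.043, "turn": -0.4},
])

```text
time_s: 14.82
eef_pos: [0.5315, -0.0123, 0.1963]
eef_rot: [-0.0, 0.588, 0.809, -0.0]
wrist_force: [-0.5, -0.2, -0.9]
opening: 0.297
```

```bash
python3 - <<'E'
from h import *
tool((0,0,0),108)
p,d,c=snap("side","i1s");snap("wrist","i1w")
im=p[...,::-1]
cv2.imwrite("pics/i1z.png",cv2.resize(im[195:265,295:385],(780,607),interpolation=2)[:600])
w=cv2.imread("pics/i1w.png");cv2.imwrite("pics/i1wz.png",np.clip(cv2.resize(w[215:375,225:345],(450,600),interpolation=2)*1.8,0,255).astype(np.uint8))
o=get_obs();G=o["eef_pos"]+[0,0,.0242]
f=lambda p:((proj(c,p)-[295,195]+.5)*8.667-.5).round(0)
for th in(31,33,35,37): print(th,"tip",f(rp(G,18,th,124,0,0,-14)),"hous",f(rp(G,18,th,124,0,0,0)),"flange",f(rp(G,18,th,124,0,0,53)))
print("tag",f((.636,.0222,.067)))
E
```

```text
pos [ 0.5315 -0.0123  0.1963] yaw 107.98 t 14.8167 F [-0.51 -0.19 -0.92] open 0.297 q [-0.25  0.12  1.75 -0.    1.27 -2.13]
tool shift [0. 0. 0.] turn -0.02
31 tip [368. 386.] hous [351. 363.] flange [284. 270.]
33 tip [381. 374.] hous [363. 352.] flange [291. 263.]
35 tip [393. 362.] hous [374. 341.] flange [297. 257.]
37 tip [405. 349.] hous [385. 329.] flange [304. 250.]
tag [463. 431.]
```

View pics/i1z.png

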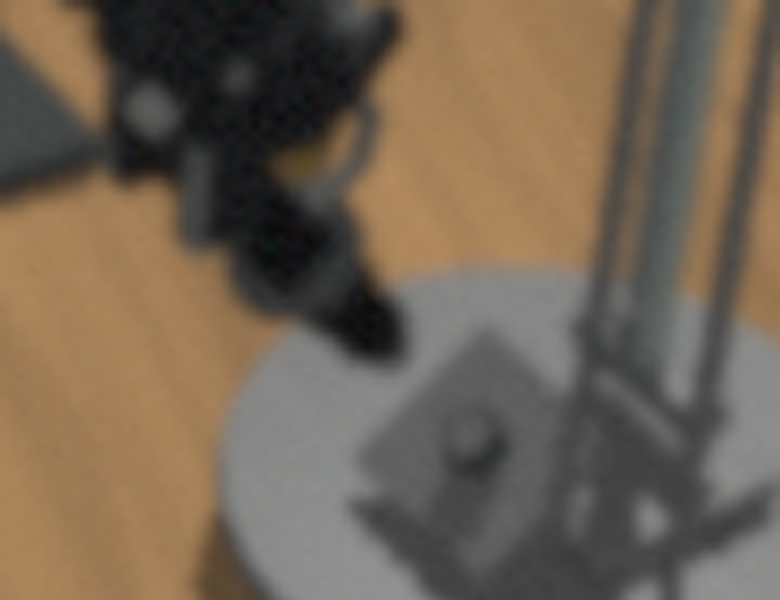

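View pics/i1wz.png

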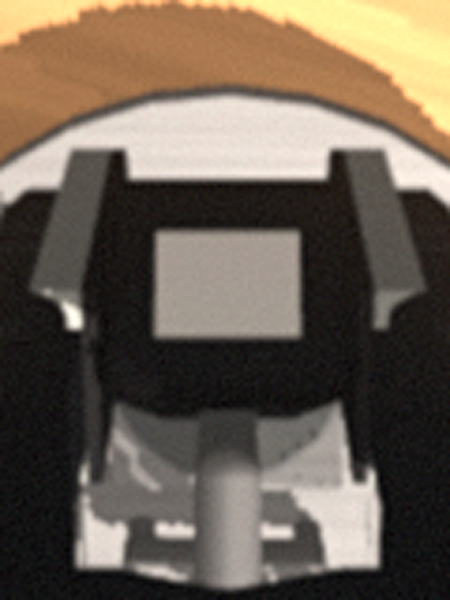

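Call:
move_arm([
  {"tx": 0, "ty": 0.004, "tz": 0.004, "turn": 0},
  {"tx": 0, "ty": 0.009, "tz": 0.01, "turn": 0},
  {"tx": 0, "ty": 0.015, "tz": 0.018, "turn": 0},
  {"tx": 0, "ty": 0.021, "tz": 0.026, "turn": 0},
  {"tx": 0, "ty": 0.021, "tz": 0.027, "turn": 0},
  {"tx": 0, "ty": 0.021, "tz": 0.027, "turn": 0},
])

```text
time_s: 15.42
eef_pos: [0.5514, -0.0043, 0.1678]
eef_rot: [-0.001, 0.587, 0.809, -0.001]
wrist_force: [-0.3, 0.0, -1.4]
opening: 0.296
```

```bash
python3 - <<'E'
from h import *
tool((0,0,0),108)
p,d,c=snap("side","j1s");snap("wrist","j1w");pt,_,_=snap("top","j1t")
g=lambda im:np.clip((im.astype(float)-20)*2.2,0,255).astype(np.uint8)
cv2.imwrite("pics/j1z.png",g(cv2.resize(p[215:265,320:380,::-1],(720,600),interpolation=2)))
o=get_obs();G=o["eef_pos"]+[0,0,.0242]
f=lambda p:((proj(c,p)-[320,215]+.5)*12-.5).round(0)
for th in(33,35,37): print(th,"tip",f(rp(G,18,th,124,0,0,-14)),"hous",f(rp(G,18,th,124,0,0,0)),"flange",f(rp(G,18,th,124,0,0,53)), rp(G,18,th,124,0,0,-14).round(4))
print("tag",f((.636,.0222,.067)))
E
```

```text
pos [ 0.5514 -0.0043  0.1678] yaw 108.06 t 15.4167 F [-0.31  0.02 -1.42] open 0.296 q [-0.22  0.2   1.72 -0.    1.22 -2.11]
tool shift [0. 0. 0.] turn 0.06
33 tip [295. 338.] hous [271. 309.] flange [176. 191.] [0.6234 0.0187 0.0778]
35 tip [312. 322.] hous [286. 293.] flange [185. 182.] [0.6272 0.0199 0.0804]
37 tip [328. 305.] hous [301. 278.] flange [194. 172.] [0.6309 0.0211 0.0833]
tag [342. 356.]
```

View pics/j1z.png

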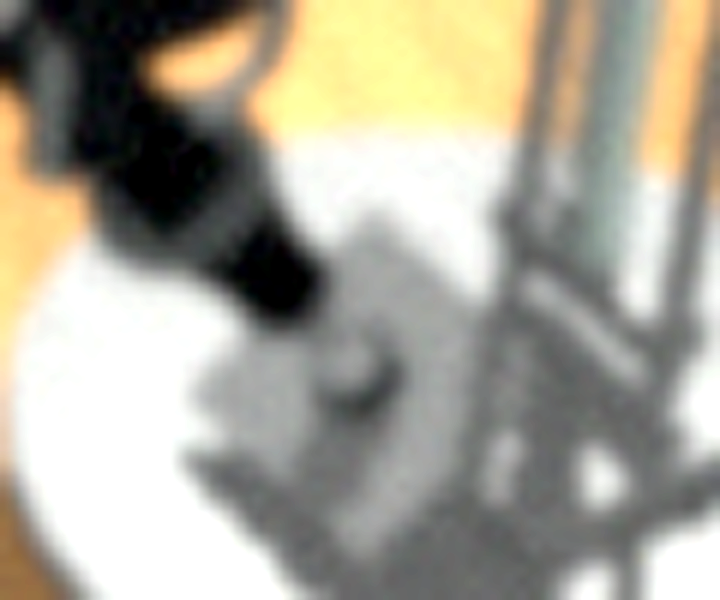

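View pics/j1w.png

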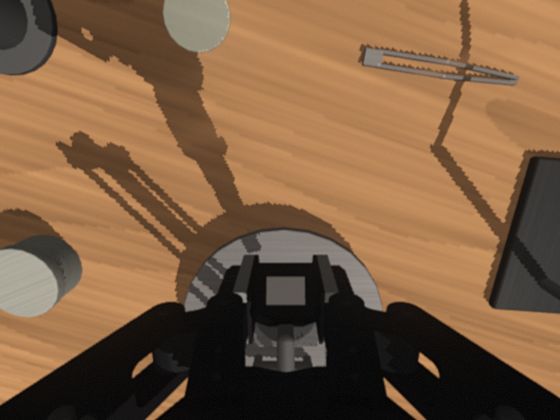

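```bash
python3 - <<'E'
from h import *
c=cal(0,"j1w_c.npy");p=np.array([.5514,-.0043,.1678])
for d in(0,.0187,.03): print(proj(c,p+[0,0,d]))
for q in((.5992,.0103,.03),(.636,.0222,.067),(.6564,.0285,.071)): print("on psi line",proj(c,q))
w=cv2.imread("pics/j1w.png");cv2.imwrite("pics/j1wz.png",np.clip(cv2.resize(w[220:380,185:385],(750,600),interpolation=2)*1.8,0,255).astype(np.uint8))
E
```

```text
[283.47390178 271.0840648 ]
[283.27880924 290.79507146]
[283.134867  305.3381514]
on psi line [283.16332422 252.52757077]
on psi line [282.85575568 311.38512073]
on psi line [282.46643315 335.56971943]
```

View pics/j1wz.png

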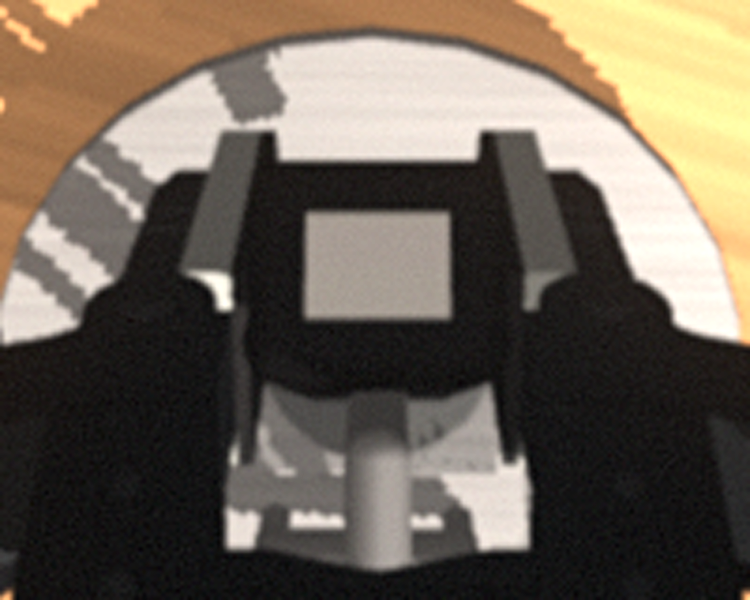

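The wrist view has the gripper centre at column 285.7 and the manometer frame at 283.2, so I'm about 1.8 mm to one side. I'll correct that and start the approach along the normal.

Call:
move_arm([
  {"tx": -0.0018, "ty": 0.0015, "tz": 0.0022, "turn": 0},
  {"tx": -0.0018, "ty": 0.003, "tz": 0.0044, "turn": 0},
  {"tx": -0.0018, "ty": 0.0046, "tz": 0.0066, "turn": 0},
  {"tx": -0.0018, "ty": 0.0046, "tz": 0.0066, "turn": 0},
  {"tx": -0.0018, "ty": 0.0046, "tz": 0.0066, "turn": 0},
])

```text
time_s: 15.98
eef_pos: [0.5568, -0.0048, 0.1625]
eef_rot: [-0.0, 0.588, 0.809, -0.0]
wrist_force: [-0.7, -0.2, -1.9]
opening: 0.301
```

```bash
cat >> h.py <<'E'
NV=np.array([-np.sin(np.radians(35))*np.cos(np.radians(18)),-np.sin(np.radians(35))*np.sin(np.radians(18)),np.cos(np.radians(35))])
def favg(n=4,cam="wrist"):
    F=[];p=[]
    for i in range(n):
        viewer.camera(cam);o=get_obs();F.append(o["wrist_force"]);p.append(o["eef_pos"])
    F=np.array(F);print("t",round(o["time_s"],2),"F",F.mean(0).round(2),"Fn",(F@NV).mean().round(2),"sd",(F@NV).std().round(2),"pos",np.mean(p,0).round(4),"n-dist",(np.mean(p,0)@NV).round(5),"e-dist",(np.mean(p,0)@[.9511,.309,0]).round(5))
E
python3 - <<'E'
from h import *
favg(5)
p,d,c=snap("side","k1s")
g=lambda im:np.clip((im.astype(float)-20)*2.2,0,255).astype(np.uint8)
cv2.imwrite("pics/k1z.png",g(cv2.resize(p[215:265,320:380,::-1],(720,600),interpolation=2)))
E
```

```text
t 16.23 F [-0.06  0.73 -1.14] Fn -1.03 sd 0.49 pos [ 0.5569 -0.0049  0.1627] n-dist -0.1696 e-dist 0.52811
```

View pics/k1z.png

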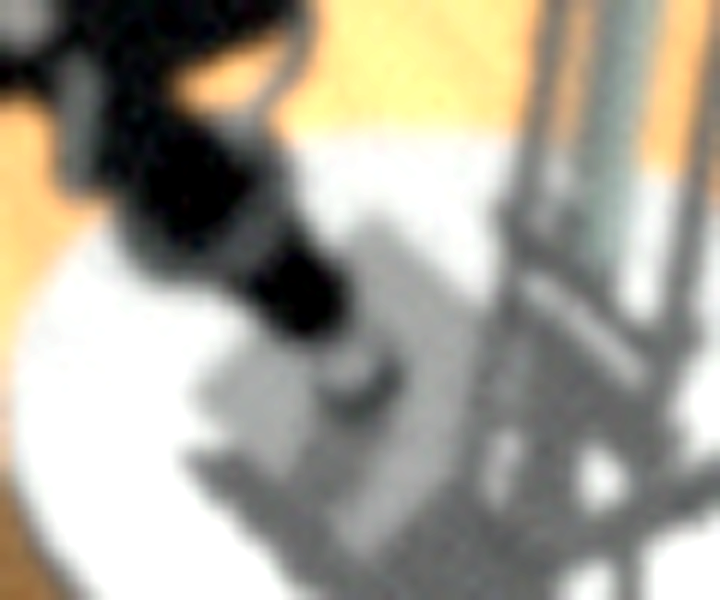

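```bash
python3 - <<'E'
from h import *
ims=[cv2.imread(f"pics/{n}.png") for n in("i1s","j1s","k1s")]
out=[]
for a in ims[0:3]:
    q=a[225:260,330:365].astype(float); q=np.clip((q-40)*2.4,0,255).astype(np.uint8); out.append(cv2.resize(q,(260,260),interpolation=2))
cv2.imwrite("pics/k1cmp.png",np.hstack(out))
E
```

```text
(no output)
```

View pics/k1cmp.png

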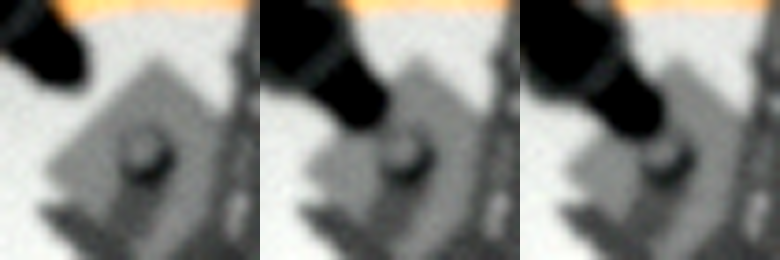

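Call:
move_arm([
  {"tx": 0, "ty": 0.0012, "tz": 0.0016, "turn": 0},
  {"tx": 0, "ty": 0.0023, "tz": 0.0033, "turn": 0},
  {"tx": 0, "ty": 0.0023, "tz": 0.0033, "turn": 0},
  {"tx": 0, "ty": 0.0023, "tz": 0.0033, "turn": 0},
])

```text
time_s: 16.62
eef_pos: [0.5589, -0.0041, 0.1591]
eef_rot: [-0.0, 0.588, 0.809, -0.0]
wrist_force: [-0.6, 1.0, -0.9]
opening: 0.294
```

```bash
python3 -c "
from h import *
favg(4)"
```

```text
t 16.82 F [-0.02 -0.35 -1.53] Fn -1.19 sd 0.45 pos [ 0.559  -0.0042  0.1593] n-dist -0.17369 e-dist 0.5304
```

Call:
move_arm([
  {"tx": 0, "ty": 0.0012, "tz": 0.0016, "turn": 0},
  {"tx": 0, "ty": 0.0012, "tz": 0.0016, "turn": 0},
  {"tx": 0, "ty": 0.0012, "tz": 0.0016, "turn": 0},
])

```text
time_s: 17.07
eef_pos: [0.5602, -0.0038, 0.1577]
eef_rot: [-0.0, 0.588, 0.809, -0.0]
wrist_force: [0.1, -0.3, -1.5]
opening: 0.298
```

```bash
python3 - <<'E'
from h import *
favg(4)
p,d,c=snap("side","k2s");snap("wrist","k2w")
cv2.imwrite("pics/k2z.png",cv2.resize(np.clip((p[215:265,320:380,::-1].astype(float)-20)*2.2,0,255).astype(np.uint8),(720,600),interpolation=2))
E
```

```text
t 17.27 F [-0.18 -0.01 -1.68] Fn -1.27 sd 0.28 pos [ 0.5602 -0.0038  0.1578] n-dist -0.17566 e-dist 0.53161
```

View pics/k2z.png

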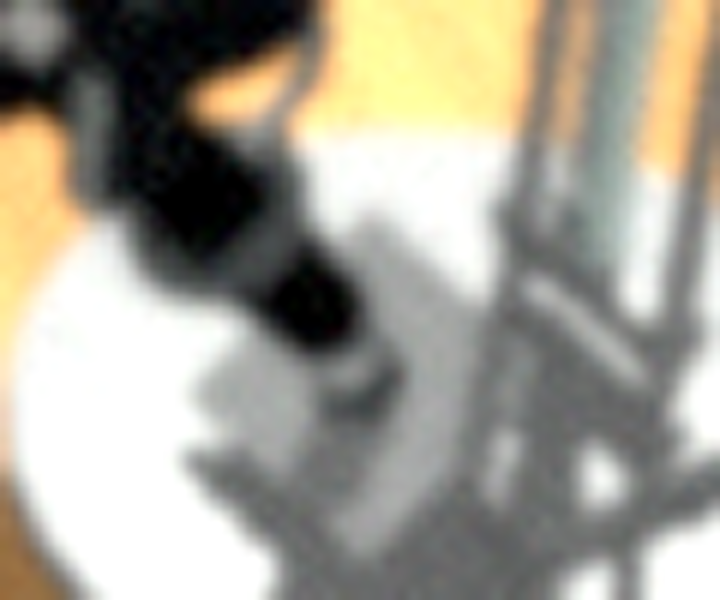

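Call:
move_arm([
  {"tx": 0, "ty": 0.0012, "tz": 0.0016, "turn": 0},
  {"tx": 0, "ty": 0.0012, "tz": 0.0016, "turn": 0},
  {"tx": 0, "ty": 0.0012, "tz": 0.0016, "turn": 0},
])

```text
time_s: 17.62
eef_pos: [0.5613, -0.0034, 0.156]
eef_rot: [-0.0, 0.588, 0.809, -0.0]
wrist_force: [-0.1, -0.1, -0.9]
opening: 0.295
```

```bash
python3 -c "
from h import *
favg(4)"
```

```text
t 17.82 F [ 0.09 -0.36 -1.2 ] Fn -0.97 sd 0.21 pos [ 0.5613 -0.0034  0.1561] n-dist -0.17768 e-dist 0.53279
```

Call:
move_arm([
  {"tx": 0, "ty": 0.0012, "tz": 0.0016, "turn": 0},
  {"tx": 0, "ty": 0.0012, "tz": 0.0016, "turn": 0},
  {"tx": 0, "ty": 0.0012, "tz": 0.0016, "turn": 0},
])

```text
time_s: 18.07
eef_pos: [0.5624, -0.003, 0.1544]
eef_rot: [-0.0, 0.588, 0.809, -0.0]
wrist_force: [-0.2, -0.5, -1.0]
opening: 0.293
```

```bash
python3 -c "
from h import *
favg(4)"
```

```text
t 18.27 F [-0.45  0.22 -1.49] Fn -1.01 sd 0.59 pos [ 0.5624 -0.0031  0.1546] n-dist -0.17968 e-dist 0.534
```

Call:
move_arm([
  {"tx": 0, "ty": 0.0012, "tz": 0.0016, "turn": 0},
  {"tx": 0, "ty": 0.0012, "tz": 0.0016, "turn": 0},
  {"tx": 0, "ty": 0.0012, "tz": 0.0016, "turn": 0},
])

```text
time_s: 18.52
eef_pos: [0.5638, -0.0028, 0.1532]
eef_rot: [0.0, 0.588, 0.809, 0.0]
wrist_force: [-0.4, -0.4, 1.0]
opening: 0.298
```

```bash
python3 - <<'E'
from h import *
favg(4)
p,d,c=snap("side","k3s");snap("wrist","k3w")
cv2.imwrite("pics/k3z.png",cv2.resize(np.clip((p[215:265,320:380,::-1].astype(float)-20)*2.2,0,255).astype(np.uint8),(720,600),interpolation=2))
E
```

```text
t 18.72 F [-0.61 -0.2   0.76] Fn 0.99 sd 0.45 pos [ 0.5637 -0.0028  0.1532] n-dist -0.18152 e-dist 0.53529
```

View pics/k3z.png

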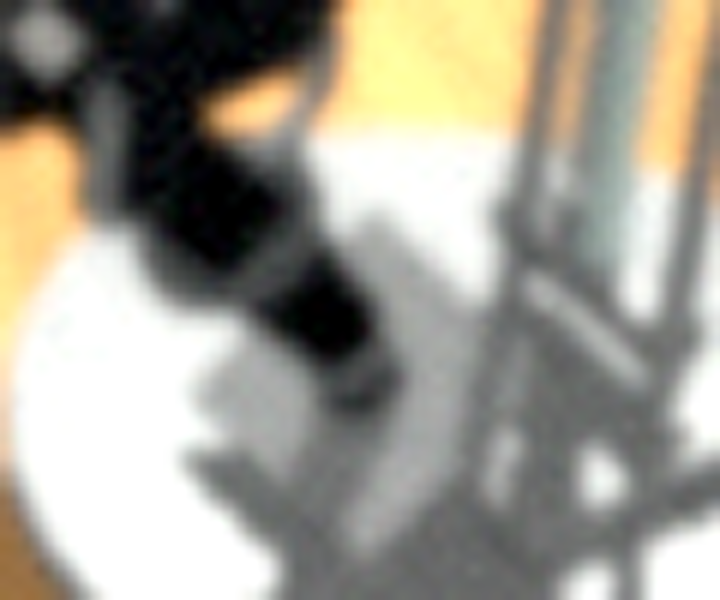

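Contact found: Fn rose by about 2 N at n-distance −0.1815, and the picture shows the nose sitting on the tag. Now pressing in by 4 mm.

Call:
move_arm([
  {"tx": 0, "ty": 0.0008, "tz": 0.0011, "turn": 0},
  {"tx": 0, "ty": 0.0016, "tz": 0.0022, "turn": 0},
  {"tx": 0, "ty": 0.0023, "tz": 0.0033, "turn": 0},
  {"tx": 0, "ty": 0.0023, "tz": 0.0033, "turn": 0},
  {"tx": 0, "ty": 0.0023, "tz": 0.0033, "turn": 0},
])

```text
time_s: 19.23
eef_pos: [0.566, -0.002, 0.1498]
eef_rot: [0.0, 0.588, 0.809, 0.0]
wrist_force: [-1.6, -0.7, 2.8]
opening: 0.299
```

```bash
python3 - <<'E'
from h import *
favg(6,"side")
p,d,c=snap("side","k4s");snap("wrist","k4w")
cv2.imwrite("pics/k4z.png",cv2.resize(np.clip((p[215:265,320:380,::-1].astype(float)-20)*2.2,0,255).astype(np.uint8),(720,600),interpolation=2))
w=cv2.imread("pics/k4w.png");cv2.imwrite("pics/k4wz.png",np.clip(cv2.resize(w[220:380,185:385],(750,600),interpolation=2)*1.8,0,255).astype(np.uint8))
E
```

```text
t 19.53 F [-1.2  -0.45  2.03] Fn 2.4 sd 0.4 pos [ 0.5659 -0.002   0.1498] n-dist -0.18562 e-dist 0.5376
```

View pics/k4z.png

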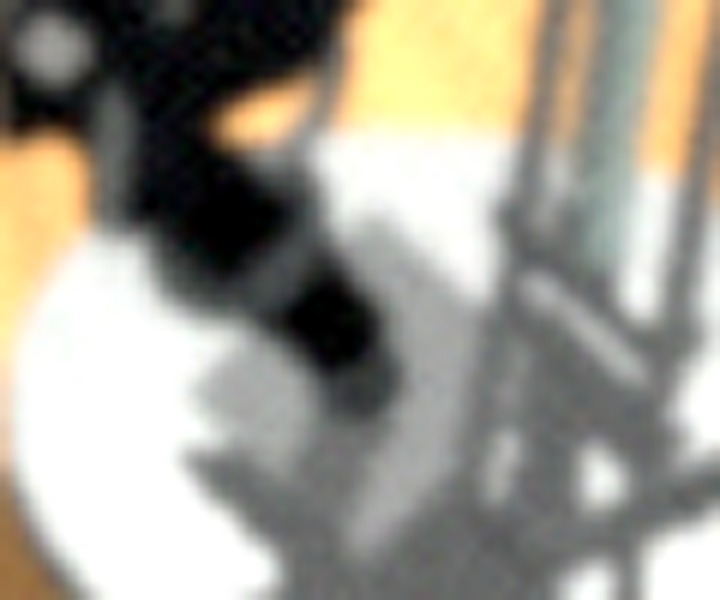

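View pics/k4wz.png

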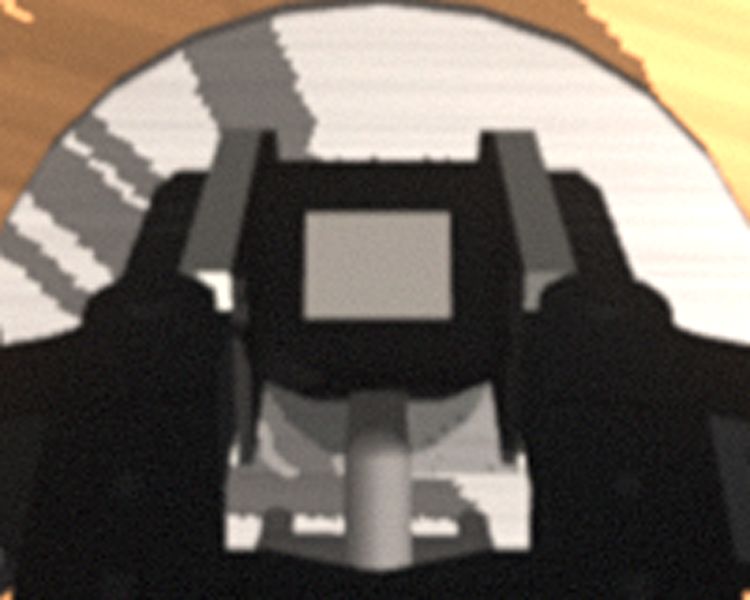

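The nose is about 4 mm in (ΔFn about 3.5 N), the reader hasn't shifted in the pads, and the manometer frame is centred at 377 against the label at 377.5. I'll add 0.4 mm and hold.

Call:
move_arm([
  {"tx": 0, "ty": 0.0002, "tz": 0.0003, "turn": 0},
  {"tx": 0, "ty": 0.0002, "tz": 0.0003, "turn": 0},
  {"tx": 0, "ty": 0.0002, "tz": 0.0003, "turn": 0},
  {"tx": 0, "ty": 0.0002, "tz": 0.0003, "turn": 0},
  {"tx": 0, "ty": 0.0002, "tz": 0.0003, "turn": 0},
  {"tx": 0, "ty": 0.0002, "tz": 0.0003, "turn": 0},
  {"tx": 0, "ty": 0.0002, "tz": 0.0003, "turn": 0},
  {"tx": 0, "ty": 0.0002, "tz": 0.0003, "turn": 0},
  {"tx": 0, "ty": 0.0002, "tz": 0.0003, "turn": 0},
  {"tx": 0, "ty": 0.0002, "tz": 0.0003, "turn": 0},
  {"tx": 0, "ty": 0.0002, "tz": 0.0003, "turn": 0},
  {"tx": 0, "ty": 0.0002, "tz": 0.0003, "turn": 0},
  {"tx": 0, "ty": 0.0002, "tz": 0.0003, "turn": 0},
  {"tx": 0, "ty": 0.0002, "tz": 0.0003, "turn": 0},
  {"tx": 0, "ty": 0.0002, "tz": 0.0003, "turn": 0},
  {"tx": 0, "ty": 0.0002, "tz": 0.0003, "turn": 0},
  {"tx": 0, "ty": 0.0002, "tz": 0.0003, "turn": 0},
  {"tx": 0, "ty": 0.0002, "tz": 0.0003, "turn": 0},
  {"tx": 0, "ty": 0.0002, "tz": 0.0003, "turn": 0},
  {"tx": 0, "ty": 0.0002, "tz": 0.0003, "turn": 0},
])

```text
time_s: 21.3
eef_pos: [0.566, -0.0019, 0.1494]
eef_rot: [0.0, 0.588, 0.809, 0.0]
wrist_force: [-0.2, -1.1, 2.7]
opening: 0.3
```

```bash
python3 -c "
from h import *
favg(6)"
```

```text
t 21.6 F [-0.81 -1.04  2.49] Fn 2.67 sd 0.56 pos [ 0.566  -0.0019  0.1494] n-dist -0.18603 e-dist 0.53773
```

Call:
move_arm([
  {"tx": 0, "ty": 0, "tz": 0, "turn": 0},
  {"tx": 0, "ty": 0, "tz": 0, "turn": 0},
  {"tx": 0, "ty": 0, "tz": 0, "turn": 0},
  {"tx": 0, "ty": 0, "tz": 0, "turn": 0},
  {"tx": 0, "ty": 0, "tz": 0, "turn": 0},
  {"tx": 0, "ty": 0, "tz": 0, "turn": 0},
  {"tx": 0, "ty": 0, "tz": 0, "turn": 0},
  {"tx": 0, "ty": 0, "tz": 0, "turn": 0},
  {"tx": 0, "ty": 0, "tz": 0, "turn": 0},
  {"tx": 0, "ty": 0, "tz": 0, "turn": 0},
  {"tx": 0, "ty": 0, "tz": 0, "turn": 0},
  {"tx": 0, "ty": 0, "tz": 0, "turn": 0},
])

```text
time_s: 22.6
eef_pos: [0.566, -0.0019, 0.1494]
eef_rot: [0.0, 0.588, 0.809, 0.0]
wrist_force: [-0.6, -0.9, 3.4]
opening: 0.294
```

```bash
python3 - <<'E'
from h import *
tool((0,0,0))
a=np.radians(12.8);h=np.array([np.cos(a),np.sin(a),0]);O=np.array([.481,.259,0]);G=get_obs()["eef_pos"]
print(h)
E
```

```text
pos [ 0.566  -0.0019  0.1494] yaw 108.02 t 22.6 F [-0.58 -0.9   3.35] open 0.294 q [-0.21  0.25  1.7  -0.    1.19 -2.1 ]
tool shift [0. 0. 0.] turn None
[0.97514935 0.2215485  0.        ]
```

Held for about 3.4 s with ΔFn around 3.8 N (about half-way in). Now I'll retreat along the normal, lift and turn towards the hook.

Call:
move_arm([
  {"tx": 0, "ty": -0.004, "tz": -0.006, "turn": 0},
  {"tx": 0, "ty": -0.013, "tz": -0.018, "turn": 0},
  {"tx": 0, "ty": -0.023, "tz": -0.033, "turn": 0},
  {"tx": 0, "ty": -0.034, "tz": -0.05, "turn": 0},
  {"tx": 0, "ty": -0.045, "tz": -0.068, "turn": 4},
  {"tx": 0, "ty": -0.055, "tz": -0.086, "turn": 11},
  {"tx": 0, "ty": -0.06, "tz": -0.1, "turn": 18},
  {"tx": 0, "ty": -0.06, "tz": -0.11, "turn": 25},
  {"tx": 0, "ty": -0.06, "tz": -0.11, "turn": 32},
  {"tx": 0, "ty": -0.06, "tz": -0.11, "turn": 39},
  {"tx": 0, "ty": -0.06, "tz": -0.11, "turn": 46},
  {"tx": 0, "ty": -0.06, "tz": -0.11, "turn": 53},
  {"tx": 0, "ty": -0.06, "tz": -0.11, "turn": 60},
  {"tx": 0, "ty": -0.06, "tz": -0.11, "turn": 67},
  {"tx": 0, "ty": -0.06, "tz": -0.11, "turn": 74},
  {"tx": 0, "ty": -0.06, "tz": -0.11, "turn": 81},
  {"tx": 0, "ty": -0.06, "tz": -0.11, "turn": 88},
  {"tx": 0, "ty": -0.06, "tz": -0.11, "turn": 95.2},
  {"tx": 0, "ty": -0.06, "tz": -0.11, "turn": 95.2},
])

```text
time_s: 24.18
eef_pos: [0.508, -0.0201, 0.2587]
eef_rot: [-0.001, 0.994, 0.11, -0.001]
wrist_force: [0.0, 0.0, -2.0]
opening: 0.294
```

```bash
python3 - <<'E'
from h import *
p=get_obs()["eef_pos"];tool(np.array([.3972,.2657,.26])-p,12.8)
snap("side","l1s")
E
```

```text
pos [ 0.508  -0.0201  0.2587] yaw 12.58 t 24.1833 F [ 0.01  0.01 -1.97] open 0.294 q [-0.27  0.01  1.74  0.    1.4  -0.49]
tool shift [-0.0459 -0.303  -0.0008] turn -0.22
```

View pics/l1s.png

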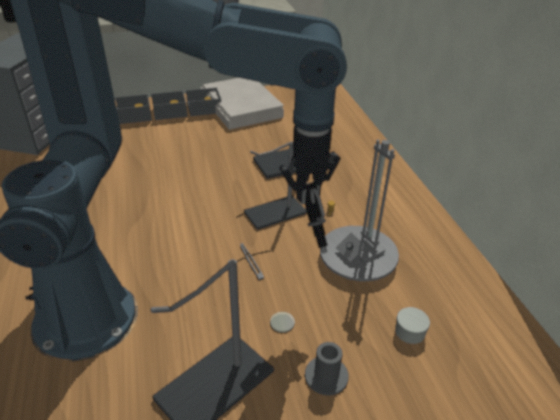

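The side view shows the manometer untouched, and the reader is clear with the nose tip at (322,247). Moving to the free end of the small hook.

Call:
move_arm([
  {"tx": -0.015, "ty": -0.01, "tz": 0, "turn": 0},
  {"tx": -0.03, "ty": -0.03, "tz": 0, "turn": -0.2},
  {"tx": -0.042, "ty": -0.055, "tz": 0, "turn": -0.2},
  {"tx": -0.046, "ty": -0.085, "tz": 0, "turn": -0.2},
  {"tx": -0.046, "ty": -0.115, "tz": 0, "turn": -0.2},
  {"tx": -0.046, "ty": -0.145, "tz": 0, "turn": -0.2},
  {"tx": -0.046, "ty": -0.175, "tz": 0, "turn": -0.2},
  {"tx": -0.046, "ty": -0.205, "tz": 0, "turn": -0.2},
  {"tx": -0.046, "ty": -0.235, "tz": 0, "turn": -0.2},
  {"tx": -0.046, "ty": -0.26, "tz": 0, "turn": -0.2},
  {"tx": -0.046, "ty": -0.28, "tz": 0, "turn": -0.2},
  {"tx": -0.046, "ty": -0.293, "tz": 0, "turn": -0.2},
  {"tx": -0.046, "ty": -0.303, "tz": 0, "turn": -0.2},
  {"tx": -0.046, "ty": -0.303, "tz": 0, "turn": -0.2},
  {"tx": -0.046, "ty": -0.303, "tz": 0, "turn": -0.2},
])

```text
time_s: 25.48
eef_pos: [0.3966, 0.2646, 0.2592]
eef_rot: [0.0, 0.993, 0.115, -0.0]
wrist_force: [0.2, 0.3, -1.2]
opening: 0.297
```

```bash
python3 - <<'E'
from h import *
p=get_obs()["eef_pos"];tool(np.array([.3972,.2657,.2002])-p,12.8)
im,d,c=snap("side","m1s");snap("wrist","m1w");it,_,_=snap("top","m1t")
cv2.imwrite("pics/m1z.png",cv2.resize(im[110:230,200:320,::-1],(600,600),interpolation=2))
E
```

```text
pos [0.3966 0.2646 0.2592] yaw 13.19 t 25.4833 F [ 0.15  0.3  -1.19] open 0.297 q [ 0.34 -0.07  1.81 -0.    1.4   0.11]
tool shift [ 0.0009 -0.0009  0.059 ] turn 0.39
```

View pics/m1z.png

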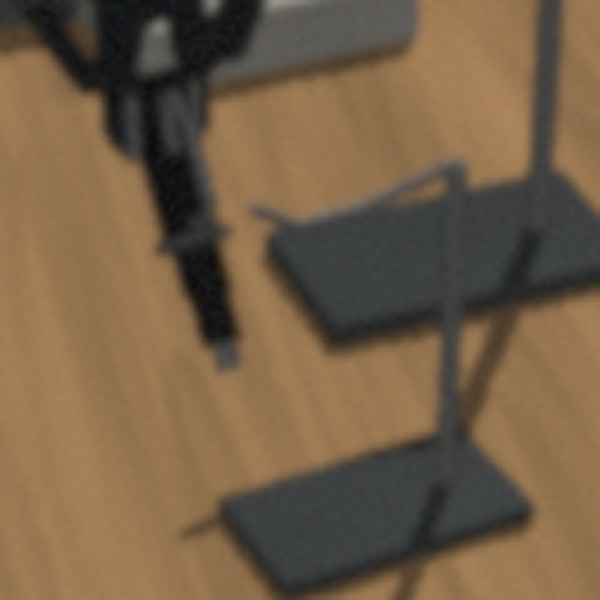

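View pics/m1w.png

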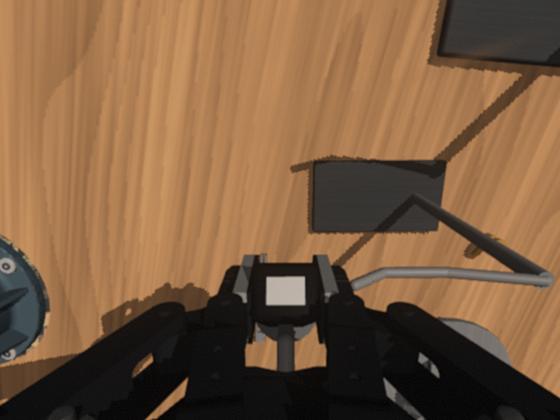

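View pics/m1t.png

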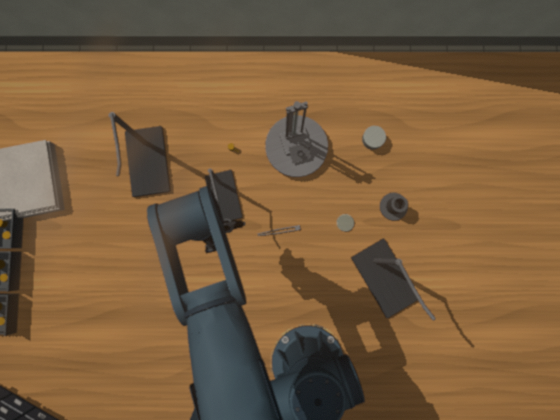

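```bash
python3 - <<'E'
from h import *
im=cv2.imread("pics/m1w.png");c=cal(0,"m1w_c.npy")
cv2.imwrite("pics/m1wz.png",cv2.resize(im[240:340,240:400],(800,500),interpolation=2))
o=get_obs();R=RR(o["eef_rot"])
for u,v,z in((400,271,.21),(450,271.5,.21),(480,272,.21),(548,280,.222)):
    r=ray(c,u,v,z);print(u,v,r.round(4),"tool",(R.T@(r-o["eef_pos"])).round(4))
a=np.radians(12.8);h=np.array([np.cos(a),np.sin(a),0]);O=np.array([.481,.258,.21])
for s in(-.02,0,.02):print("pred",s,(O+s*h).round(4),proj(c,O+s*h).round(1))
print("tip",proj(c,O-.042*h+[0,0,.016]))
E
```

```text
400 271 [0.4744 0.2577 0.21  ] tool [0.074  0.0235 0.0493]
450 271.5 [0.5061 0.2648 0.21  ] tool [0.1065 0.0237 0.0493]
480 272 [0.5253 0.2689 0.21  ] tool [0.1261 0.024  0.0493]
548 280 [0.559  0.2775 0.222 ] tool [0.1609 0.0232 0.0373]
pred -0.02 [0.4615 0.2536 0.21  ] [379.2 272.4]
pred 0 [0.481 0.258 0.21 ] [409.8 272.7]
pred 0.02 [0.5005 0.2624 0.21  ] [440.5 272.9]
tip [350.02193751 284.43753022]
```

View pics/m1wz.png

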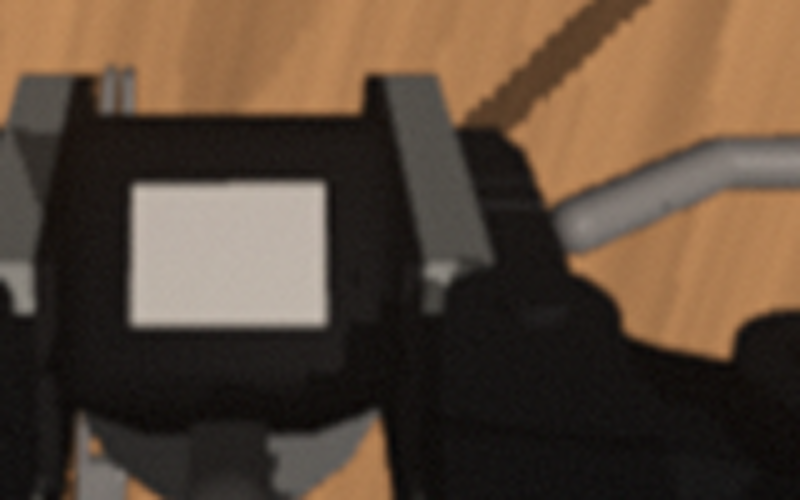

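Call:
move_arm([
  {"tx": 0, "ty": -0.002, "tz": 0.02, "turn": 0},
  {"tx": 0, "ty": -0.002, "tz": 0.04, "turn": 0},
  {"tx": 0, "ty": -0.002, "tz": 0.055, "turn": 0},
  {"tx": 0.005, "ty": -0.002, "tz": 0.059, "turn": 0},
  {"tx": 0.015, "ty": -0.002, "tz": 0.059, "turn": 0},
  {"tx": 0.025, "ty": -0.002, "tz": 0.059, "turn": 0},
  {"tx": 0.03, "ty": -0.002, "tz": 0.059, "turn": 0},
  {"tx": 0.03, "ty": -0.002, "tz": 0.059, "turn": 0},
  {"tx": 0.03, "ty": -0.002, "tz": 0.059, "turn": 0},
])

```text
time_s: 26.38
eef_pos: [0.4265, 0.2736, 0.2011]
eef_rot: [-0.0, 0.994, 0.113, 0.0]
wrist_force: [0.2, -0.6, -1.6]
opening: 0.3
```

```bash
python3 - <<'E'
from h import *
tool((0,0,0),12.8)
im,d,c=snap("side","n1s");snap("wrist","n1w")
w=cv2.imread("pics/n1w.png")
cv2.imwrite("pics/n1z.png",np.hstack([cv2.resize(im[120:200,220:300,::-1],(400,400),interpolation=2),cv2.resize(w[240:380,225:365],(400,400),interpolation=2)]))
o=get_obs()["eef_pos"]+[0,0,.0242]
# offsets
e=-90+13.2
f=lambda p:((proj(c,p)-[220,120])*5).round(0)
print("loop bar",f(rp(o,e,35,124,26,0,118.5)),"tip pred",f((.440,.2487,.226)))
E
```

```text
pos [0.4265 0.2736 0.2011] yaw 13.01 t 26.3833 F [ 0.23 -0.62 -1.57] open 0.3 q [0.34 0.06 1.81 0.   1.28 0.11]
tool shift [0. 0. 0.] turn 0.21
loop bar [131. 144.] tip pred [149. 159.]
```

View pics/n1z.png

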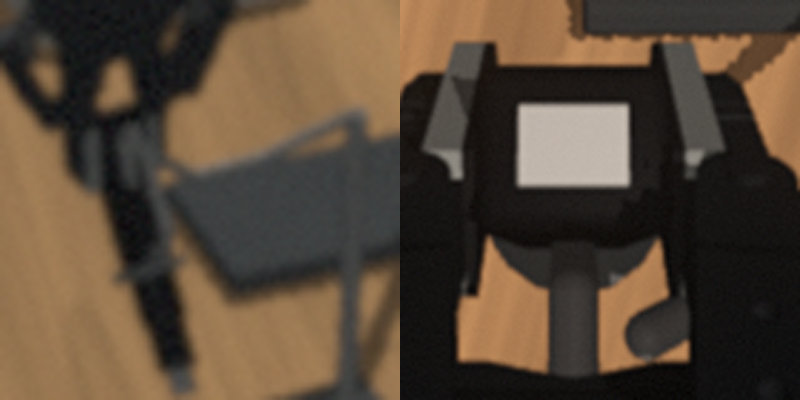

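```bash
python3 - <<'E'
from h import *
c=cal(0,"n1w_c.npy");o=get_obs();R=RR(o["eef_rot"])
for u,v in((225+(255)/2.857,240+335/2.857),):
    for z in(.222,.226,.2295):
        r=ray(c,u,v,z);print(r.round(4),"tool",(R.T@(r-o["eef_pos"])).round(4))
P=o["eef_pos"]+[0,0,.0242]
for x,z in((16,118.5),(26,118.5),(31,118.5),(36.5,105),(36.5,63.5),(43.5,90)):
    q=rp(P,13-90,35,124,x,0,z);print(x,z,"tool",(R.T@(q-o["eef_pos"])).round(4),"z",q[2].round(4),"wrist px",proj(c,q).round(1))
w=cv2.imread("pics/n1w.png");cv2.imwrite("pics/n1wz.png",np.clip(cv2.resize(w[300:380,245:345],(750,600),interpolation=2)*2.0,0,255).astype(np.uint8))
E
```

```text
[0.4453 0.2457 0.222 ] tool [ 0.0129  0.0315 -0.0213]
[0.4442 0.2489 0.226 ] tool [ 0.0125  0.0281 -0.0253]
[0.4431 0.2518 0.2295] tool [ 0.0121  0.0251 -0.0288]
16 118.5 tool [-0.      0.0163 -0.0289] z 0.2296 wrist px [285.6 339.6]
26 118.5 tool [-0.      0.0245 -0.0346] z 0.2353 wrist px [285.6 366. ]
31 118.5 tool [-0.      0.0285 -0.0375] z 0.2382 wrist px [285.6 379.7]
36.5 105 tool [-0.      0.0408 -0.0296] z 0.2303 wrist px [285.5 388.5]
36.5 63.5 tool [-0.      0.0646  0.0044] z 0.1963 wrist px [285.5 373.8]
43.5 90 tool [-0.      0.0551 -0.0213] z 0.222 wrist px [285.5 398.8]
```

View pics/n1wz.png

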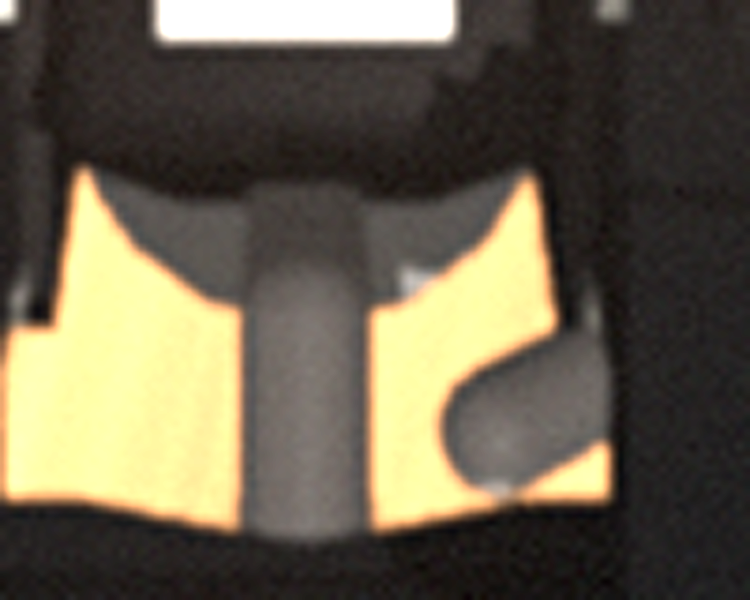

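The wrist view shows the prong tip just to the right of the loop at (500,430) in the zoom. It is laterally inside the loop's opening and below the bar. I'll raise 3 mm and thread it on, following the prong down.

Call:
move_arm([
  {"tx": 0.002, "ty": 0, "tz": -0.003, "turn": 0},
  {"tx": 0.006, "ty": 0, "tz": -0.003, "turn": 0},
  {"tx": 0.011, "ty": 0, "tz": -0.003, "turn": 0},
  {"tx": 0.016, "ty": 0, "tz": -0.002, "turn": 0},
  {"tx": 0.021, "ty": 0, "tz": 0.001, "turn": 0},
  {"tx": 0.026, "ty": 0, "tz": 0.004, "turn": 0},
  {"tx": 0.031, "ty": 0, "tz": 0.007, "turn": 0},
  {"tx": 0.036, "ty": 0, "tz": 0.011, "turn": 0},
  {"tx": 0.042, "ty": 0, "tz": 0.014, "turn": 0},
  {"tx": 0.048, "ty": 0, "tz": 0.016, "turn": 0},
  {"tx": 0.053, "ty": 0, "tz": 0.016, "turn": 0},
  {"tx": 0.053, "ty": 0, "tz": 0.016, "turn": 0},
  {"tx": 0.053, "ty": 0, "tz": 0.016, "turn": 0},
])

```text
time_s: 27.57
eef_pos: [0.4775, 0.2854, 0.1844]
eef_rot: [0.0, 0.994, 0.113, -0.0]
wrist_force: [-0.5, 0.6, -1.2]
opening: 0.298
```

```bash
python3 - <<'E'
from h import *
favg(3)
im,d,c=snap("side","o1s");snap("wrist","o1w")
w=cv2.imread("pics/o1w.png")
cv2.imwrite("pics/o1z.png",np.hstack([cv2.resize(im[120:200,230:310,::-1],(400,400),interpolation=2),np.clip(cv2.resize(w[300:380,245:325],(400,400),interpolation=2)*1.8,0,255).astype(np.uint8)]))
E
```

```text
t 27.72 F [ 0.62  0.31 -1.27] Fn -1.43 sd 0.33 pos [0.4772 0.2854 0.1845] n-dist -0.15975 e-dist 0.54202
```

View pics/o1z.png

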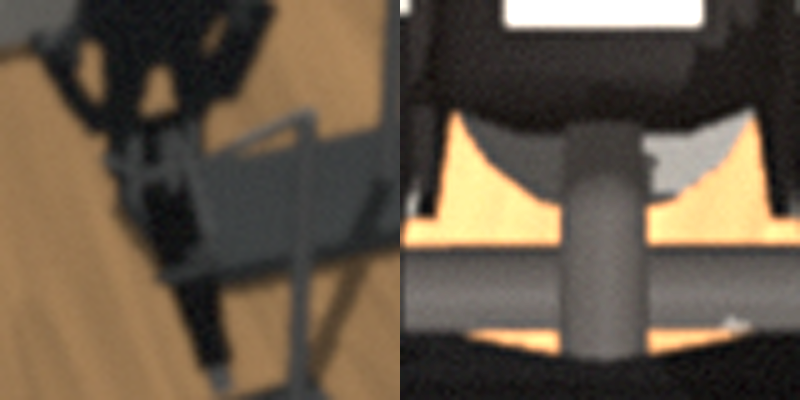

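View pics/o1w.png

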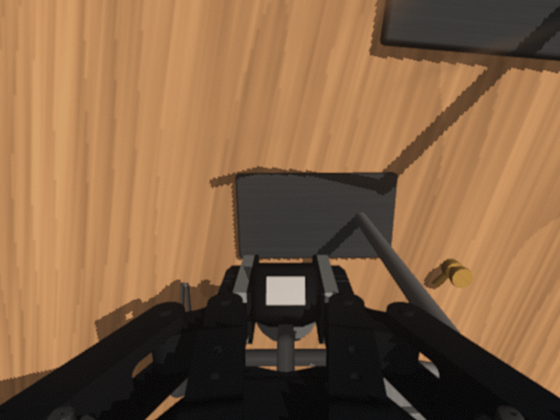

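The bar now lies over the prong: the wrist zoom shows the prong passing beneath the loop at row 290. No contact forces. Lowering until it rests.

Call:
move_arm([
  {"tx": 0, "ty": 0, "tz": 0.002, "turn": 0},
  {"tx": 0, "ty": 0, "tz": 0.004, "turn": 0},
  {"tx": 0, "ty": 0, "tz": 0.005, "turn": 0},
  {"tx": 0, "ty": 0, "tz": 0.005, "turn": 0},
])

```text
time_s: 28.15
eef_pos: [0.4769, 0.2853, 0.1789]
eef_rot: [0.0, 0.994, 0.113, -0.0]
wrist_force: [0.4, 0.0, -1.5]
opening: 0.297
```

```bash
python3 -c "
from h import *
favg(3)"
```

```text
t 28.3 F [-0.36  0.11 -1.5 ] Fn -1.06 sd 0.15 pos [0.4771 0.2854 0.1792] n-dist -0.16403 e-dist 0.54197
```

Call:
move_arm([
  {"tx": 0, "ty": 0, "tz": 0.001, "turn": 0},
  {"tx": 0, "ty": 0, "tz": 0.002, "turn": 0},
  {"tx": 0, "ty": 0, "tz": 0.002, "turn": 0},
])

```text
time_s: 28.55
eef_pos: [0.4774, 0.2855, 0.1775]
eef_rot: [-0.0, 0.994, 0.113, 0.0]
wrist_force: [-0.2, 0.5, 0.2]
opening: 0.296
```

```bash
python3 -c "
from h import *
favg(3)"
```

```text
t 28.7 F [ 0.16 -0.45 -0.41] Fn -0.35 sd 0.46 pos [0.4774 0.2855 0.1776] n-dist -0.16552 e-dist 0.54226
```

It is resting on the hook: Fz rose by about 1 N at the predicted height. Releasing partly.

Call:
move_arm([
  {"tx": 0, "ty": 0, "tz": 0, "turn": 0},
  {"tx": 0, "ty": 0, "tz": 0, "turn": 0},
  {"tx": 0, "ty": 0, "tz": 0, "turn": 0},
  {"tx": 0, "ty": 0, "tz": 0, "turn": 0},
  {"tx": 0, "ty": 0, "tz": 0, "turn": 0},
  {"tx": 0, "ty": 0, "tz": 0, "turn": 0},
  {"tx": 0, "ty": 0, "tz": 0, "turn": 0},
  {"tx": 0, "ty": 0, "tz": 0, "turn": 0},
], gripper=0.55)

```text
time_s: 29.37
eef_pos: [0.4772, 0.2854, 0.1774]
eef_rot: [0.0, 0.994, 0.113, -0.0]
wrist_force: [-0.4, 0.3, 0.3]
opening: 0.548
```

```bash
python3 - <<'E'
from h import *
favg(2)
im,d,c=snap("side","p1s");snap("wrist","p1w")
w=cv2.imread("pics/p1w.png")
cv2.imwrite("pics/p1z.png",np.hstack([cv2.resize(im[120:200,230:310,::-1],(400,400),interpolation=2),np.clip(cv2.resize(w[230:370,215:355],(400,400),interpolation=2)*1.8,0,255).astype(np.uint8)]))
E
```

```text
t 29.47 F [-0.33 -0.5   0.55] Fn 0.71 sd 0.27 pos [0.4772 0.2854 0.1774] n-dist -0.16561 e-dist 0.54208
```

View pics/p1z.png

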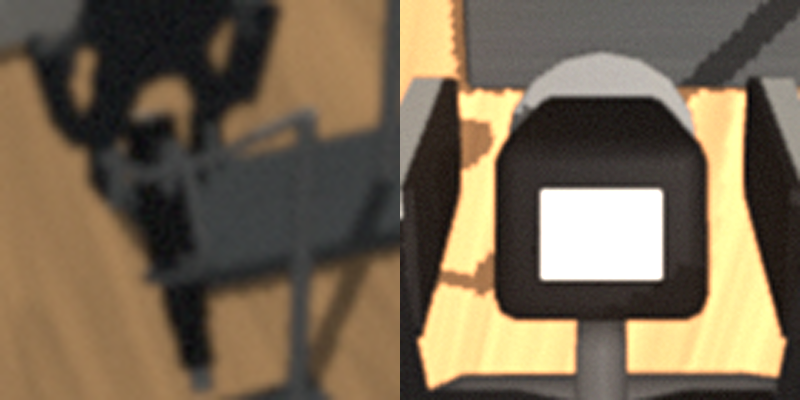

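The reader hangs free between the pads with clear gaps on both sides. Withdrawing straight up.

Call:
move_arm([
  {"tx": 0, "ty": 0, "tz": -0.005, "turn": 0},
  {"tx": 0, "ty": 0, "tz": -0.015, "turn": 0},
  {"tx": 0, "ty": 0, "tz": -0.03, "turn": 0},
  {"tx": 0, "ty": 0, "tz": -0.05, "turn": 0},
  {"tx": 0, "ty": 0, "tz": -0.075, "turn": 0},
  {"tx": 0, "ty": 0, "tz": -0.1, "turn": 0},
  {"tx": 0, "ty": 0, "tz": -0.13, "turn": 0},
  {"tx": 0, "ty": 0, "tz": -0.15, "turn": 0},
  {"tx": 0, "ty": 0, "tz": -0.15, "turn": 0},
  {"tx": 0, "ty": 0, "tz": -0.15, "turn": 0},
  {"tx": 0, "ty": 0, "tz": -0.15, "turn": 0},
  {"tx": 0, "ty": 0, "tz": -0.15, "turn": 0},
  {"tx": 0, "ty": 0, "tz": -0.15, "turn": 0},
  {"tx": 0, "ty": 0, "tz": -0.15, "turn": 0},
  {"tx": 0, "ty": 0, "tz": -0.15, "turn": 0},
  {"tx": 0, "ty": 0, "tz": -0.15, "turn": 0},
  {"tx": 0, "ty": 0, "tz": -0.15, "turn": 0},
  {"tx": 0, "ty": 0, "tz": -0.15, "turn": 0},
])

```text
time_s: 31.07
eef_pos: [0.4772, 0.2854, 0.3273]
eef_rot: [0.0, 0.994, 0.113, -0.0]
wrist_force: [0.4, 0.6, 0.1]
opening: 0.55
```

```bash
python3 - <<'E'
from h import *
a,_,_=snap("side","q1s");snap("wrist","q1w");favg(6);b,_,_=snap("side","q2s");tool((0,0,0))
print("side diff near hook",np.abs(a[110:230,210:320].astype(int)-b[110:230,210:320]).mean())
cv2.imwrite("pics/q2z.png",cv2.resize(b[110:230,210:330,::-1],(600,600),interpolation=2))
# did bystanders move (side view)?
s0=cv2.imread("pics/a_side.png")[...,::-1]
for n,(u,v) in dict(mano=(360,250),tin=(412,325),lens=(283,322),valve=(330,210),tweez=(251,262)).items():
    print(n,np.abs(s0[v-15:v+15,u-15:u+15].astype(int)-b[v-15:v+15,u-15:u+15]).mean().round(2))
E
```

```text
t 31.47 F [ 0.09 -0.07 -0.08] Fn -0.1 sd 0.4 pos [0.4772 0.2854 0.3274] n-dist -0.04271 e-dist 0.54208
pos [0.4772 0.2854 0.3274] yaw 13.03 t 31.5167 F [-0.46  0.09 -0.25] open 0.552 q [ 0.33  0.07  1.53 -0.    1.53  0.1 ]
tool shift [0. 0. 0.] turn None
side diff near hook 2.2203030303030302
mano 1.53
tin 1.79
lens 1.72
valve 1.69
tweez 8.54
```

View pics/q2z.png

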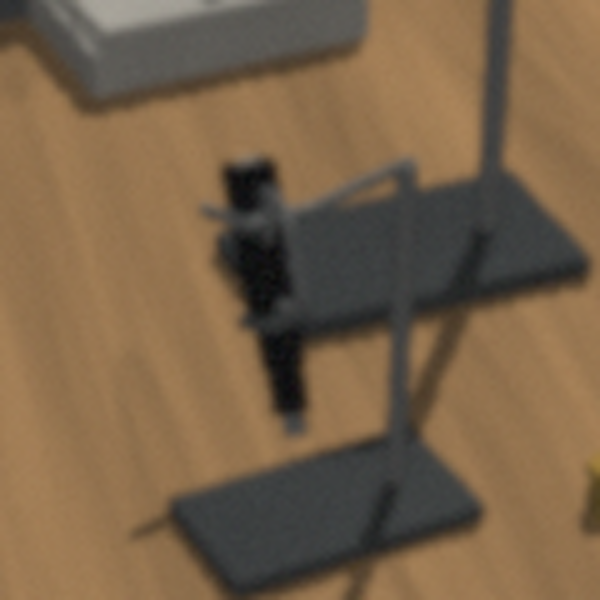

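View pics/q1w.png

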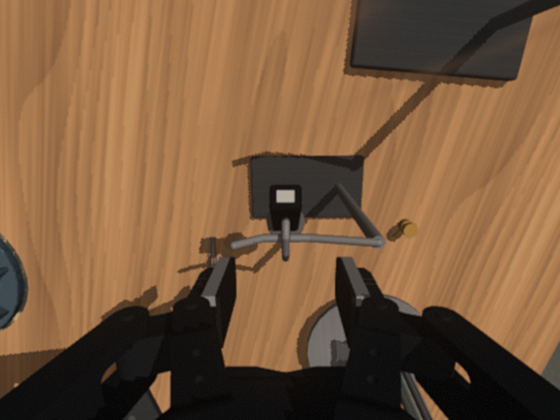

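The reader hangs on the small hook's flat section, still. The tweezers patch shows a difference, so I'll check whether it's just shadow before handing in.

```bash
python3 - <<'E'
from h import *
a=cv2.imread("pics/a_side.png");b=cv2.imread("pics/q2s.png")
cv2.imwrite("pics/tw.png",np.hstack([cv2.resize(x[230:295,215:290],(390,338),interpolation=2) for x in(a,b)]))
E
```

```text
(no output)
```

View pics/tw.png

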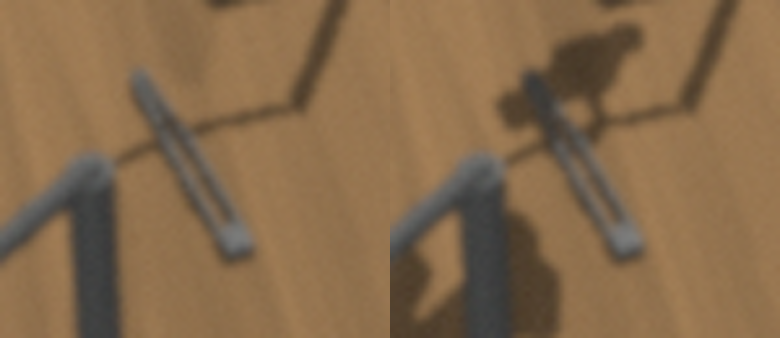

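It's only shadow: the tweezers lie in the same place in both pictures. Handing in.

```bash
python3 -c "
from h import *
print(workorder.hand_in())"
```

```text
the job is handed in; nothing more can be done
None
```

The tag was read and the reader now hangs by its side loop on the smallest hook. I handed the job in at about 31.5 s of the 61 s allowed; no verdict was reported.

- **Tilting the reader:** the moves only allow shifts and yaw turns, so I tilted the reader in the pads by leaning its housing against the inside of the stand's tube. The first lean gave about 30°, so I went back and pushed it to about 35°.
- **Pressing the tag:** I felt for the tag along its normal, pressed about 4.5 mm further, and held it for about 3.4 s. The force along the normal rose by about 3.5 to 3.8 N, against 3.7 N expected at half-way.
- **Hanging it:** I threaded the loop over the hook's tip, lowered it until it rested at the predicted height, let go and withdrew straight up.

**Last checks:**
- The reader hangs still on the flat part of the prong, and nothing touches the gripper (forces near zero).
- The manometer, tin, lens and valve look unchanged in the side view. The tweezers patch differed, but that was only the arm's shadow.

**Less certain:**
- I estimated the tilt and the nose's centring on the tag from the pictures and the touch point, good to about 1–2° and 1–2 mm.
- The side camera placed the tag 2–3 mm away from where the wrist camera put it. The touch point agreed with the wrist camera: tag end at about 64 mm. That is lower than the 71 mm or more implied by a seat 68 mm above the desk.
- While pressing, the force leaned about 17° from vertical rather than 35°, which I put down to friction on the tag's face.

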